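Make up two food parcels in stacked order

ROBOT

A 7-joint arm with a two-finger parallel gripper is mounted at the origin on the work surface. World frame = base frame: x ahead of the robot, y to its left, z up, the work surface at z = 0. Lengths are in m, angles in rad, forces in N, time in s.
With the tool pointing down it reaches from about 0.4 to 0.85 m from the base axis. Payload 10.4 kg.
Tool frame: the origin (TCP) lies at the very end of the fingers, on their centre line; the grasp point (between the pads) lies 19 mm behind it; z points along the fingers, y is the direction in which the jaws open and shut (so a half turn about z gives the same grasp; the last joint's range is limited). The gripper opens to 87 mm and grips with 3 to 60 N. Pads are 19 mm wide; open, the fingers measure 117 mm over their backs; the gripper's body (75 mm by 190 mm) begins 51 mm behind the grasp point.
Start: joints at [-1.199, 0.332, -0.065, 1.46, 0.022, 1.35, -0.088], TCP at [0.24, 0.577, 0.223] pointing down, gripper open.
Joint ranges: [-2.6, 2.6], [-0.5, 2.12], [-1.47, 1.34], [0.16, 2.42], [-1.27, 4.41], [0.06, 2.06], [-2.6, 2.6]. Speed limits (rad/s): [2.22, 2.22, 2.79, 2.79, 3.14, 3.14, 3.14].

INTERFACE

Orientations are given as a unit quaternion [x, y, z, w].
In Python, from bench import r gives the robot as it stands.
- The arm moves only by the tool move_arm, never from a script. Its argument "deltas" is a list of rows, each a list of 5 numbers: the gripper's target within -1 to 1 (fully open at 1, half-way at 0, shut at -1), then the shift along the tool's x, y, z as a fraction of full scale, then the turn about the tool's z as a fraction of full scale. A call has 1 to 12 rows; each row shifts and turns the commanded pose from where the row before left it, along the tool's axes as they then stand; what a row does not reach is not made up. Full scale, the value 1, is 2.5 cm for a shift and 90 degrees for a turn. A row lasts 1/12 s, in which the tool goes at most 41.7 mm and 7.16 degrees, less where a joint would pass 70% of its speed; a pose out of reach is approached as far as the arm can. A call with a number of a shift or a turn outside -1 to 1 is refused whole. A call with a gripper value outside its range is refused whole. The fingers move at their own pace and stop on an object; "squeeze" is the grip in N (left out, the last holds). Time passes only in rows, so rows that do not move let the fingers close. It gives the time, the measured TCP pose, the force and the opening at its end, in the units of the state.
- r.read_state(): the state, without advancing time (a new reading comes with each control period).
- r.camera(name): name is "scene" or "top" or "wrist"; returns the picture (420x560x3 uint8, red, green, blue); there is no depth.
- r.camera_info(name): a dict with "K" (3x3 intrinsics, pixels), "R" (3x3) and "t" (3): a world point X has camera coordinates R X + t; the wrist camera has in their place "hand_eye" (4x4, takes a point from camera to tool coordinates, whose origin is the TCP and whose axes are the flange's). Camera axes: x right, y down, z forward; pixel columns grow to the right and rows downward; lengths in m; the calibration is good to about 2 mm. A picture is of the moment at which its call begins: read the wrist's pose just before it. camera_info takes no time and is no camera call.
- r.close_job(): hands the job in, once; it reports no verdict.
Trained networks look in the newest picture that a camera, given by its name, has taken for a name from the list of things; names that differ only in an ending like _2 or _b are one class to them, and where a whole thing is asked for, a point or a joint stands for the part that bears it (a point fixed in the world has none). Each returns a list of dicts, best first, with "confidence" (0 to 1); they miss things now and then, are a little off and sometimes report something else, mostly with a low value. They report only what shows in the picture. A call takes as long as a camera call. They do not tell look-alikes from the thing itself.
- r.boxes_of(camera, label): "position" ([x, y, z] in m, in the coordinates of the camera as it stood for that picture, good to about 4 mm: the middle of the surface that is visible of it).
- r.tip_of(camera, label): "position" ([x, y, z] in m, in the coordinates of the camera as it stood for that picture, good to about 4 mm: a listed point, or the origin of a listed thing).
The state is a dict: "time": time; "joint_positions": joint angles; "joint_vel": joint speeds; "joint_torque": joint torques, N m; "ee_pos": TCP position; "eef_rot": TCP orientation; "ft_force": force on the tool from outside, world axes, zero at the start; "torque": the same for the moment, N m; "width": finger opening in m.
Only numpy, scipy, OpenCV 4.12 (cv2) and the standard library are available. Lean on these libraries where they do the work, as an engineer would, in place of code of your own. Each camera call takes 0.05 s, during which the arm holds its last target.

TASK

Make up the two food parcels on the counter from the goods that stand loose between the two trays. In the middle of the long tray lay the drink carton lengthwise, put the flat rectangular tub on top of it, running the same way, and stand the small pot on the tub; in the middle of the square tray put the low round tin and stand the large pot on top of it. Centre each item on the one below, everything upright and let go, and leave the glass jar and the bottle standing where they are.

Things in the scene. Friction and masses are not known exactly. Their poses are not given: they have to be found in the camera images.
- long_tray_in (a point): Long blue shallow tray, fixed, 180 (x) x 120 (y) mm outside, 12 mm high with 4 mm walls and a 4 mm floor. The point is the centre of its inner floor, 4 mm above the counter; z up, x along its length. It lies at the far left or far right of the goods.
- square_tray_in (a point): Square blue shallow tray, fixed, 140 x 140 mm outside, 12 mm high with 4 mm walls and a 4 mm floor. The point is the centre of its inner floor, 4 mm above the counter; z up, x and y along its sides. It lies on the other side from the long tray.
- carton_c (a point): Drink carton of off-white board lying flat on its side, 130 (x, length) x 54 (y) x 54 (z, height) mm, about 0.32 kg, a grey band round it and a small white screw cap on one end (10 mm proud). The point is its centre, half-way up; z up, x along its length.
- tub_c (a point): Flat rectangular white plastic tub with a grey lid, 92 (x, length) x 56 (y) x 32 (z, height) mm, about 0.22 kg, flat top. The point is its centre, half-way up; z up, x along its length.
- small_pot_c (a point): Small round white dessert pot with a foil lid, 46 mm in diameter, 42 mm high, about 0.1 kg, flat top, straight sides to grip. The point is its centre, half-way up; z up.
- tin_c (a point): Low round plain metal tin, 66 mm in diameter, 30 mm high, about 0.16 kg, flat top. The point is its centre, half-way up; z up.
- large_pot_c (a point): Large round white yoghurt pot with a foil lid, 60 mm in diameter, 64 mm high, about 0.2 kg, flat top, straight sides to grip. The point is its centre, half-way up; z up.
- jar_c (a point): Amber glass jar with a metal cap, 64 mm in diameter, 85 mm high, standing loose among the goods; not part of the job. The point is its centre, half-way up; z up.
- bottle_c (a point): Green glass bottle, 52 mm in diameter, 130 mm high, standing loose among the goods; not part of the job. The point is its centre, half-way up; z up.
There are look-alikes about, which are no part of the job. Leave any green look-alike of the part that bears small_pot_c alone. Leave any brown look-alike of the part that bears carton_c alone.

How it is judged:
At the end, for the whole second after the job is handed in: Long tray: carton on its floor (15 mm off-centre at most), tub on the carton, small pot on the tub (12 mm). Square tray: tin on its floor (15 mm), large pot on the tin (12 mm). Carton along tray and tub along carton within 0.2 rad; heights within 4 mm, tilts under 0.1 rad; let go, at rest (horizontal distance between carton_c and long_tray_in below 0.015 m and z of carton_c in the frame of long_tray_in between 0.023 and 0.031 m and angle between the x axis of carton_c and the x axis of long_tray_in, either way round below 0.2 rad and horizontal distance between tub_c and carton_c below 0.012 m and z of tub_c in the frame of carton_c between 0.039 and 0.047 m and angle between the x axis of tub_c and the x axis of carton_c, either way round below 0.2 rad and horizontal distance between small_pot_c and tub_c below 0.012 m and z of small_pot_c in the frame of tub_c between 0.033 and 0.041 m and horizontal distance between tin_c and square_tray_in below 0.015 m and z of tin_c in the frame of square_tray_in between 0.011 and 0.019 m and horizontal distance between large_pot_c and tin_c below 0.012 m and z of large_pot_c in the frame of tin_c between 0.043 and 0.051 m and angle between each of carton_c, tub_c, tin_c, large_pot_c, small_pot_c's own z axis and vertical below 0.1 rad and linear speed of each of carton, tub, tin, large_pot, small_pot below 0.02 m/s); the robot touches nothing.
It fails at once if the jar is knocked over or moved more than 30 mm (angle between jar_c's own z axis and vertical above 0.5 rad or distance of jar_c from where it was at the start of the episode above 0.03 m).
It fails at once if the bottle is knocked over or moved more than 30 mm (angle between bottle_c's own z axis and vertical above 0.5 rad or distance of bottle_c from where it was at the start of the episode above 0.03 m).
It also fails if it takes over 136 s, if anything falls off the work surface, if the arm or the gripper's body presses on something with over 40 N, if the wrist force passes 120 N, or if a joint passes its speed limit or range.

## Working session

There is one attempt and no reset: what is moved stays moved. The work goes in short steps, Python scripts to look and compute and a tool call to move; the robot and the scene stay as the last step left them, time stands still between calls to the robot, and variables do not carry over. Pictures are saved under pics/ and viewed, and the job is handed in when it is done.

Besides the shell and the picture viewer there is one more tool, called after "Emit:" as name(argument=value, ...), one argument or row to a line, values as JSON. move_arm: Moves the arm, as the interface text tells. Shift numbers are shares of 2.5 cm and turn numbers shares of 90 degrees, none past 1 either way. Its arguments: {"type":"object","properties":{"deltas":{"type":"array","items":{"type":"array","items":{"type":"number"}}},"squeeze":{"type":"number"}},"required":["deltas"]}

```bash
ls; mkdir -p pics
python3 - <<'E'
from bench import r
import cv2
s=r.read_state(); print({k:s[k] for k in ('time','ee_pos','eef_rot','width','ft_force')})
for n in ('scene','top','wrist'):
    cv2.imwrite(f'pics/{n}0.png',cv2.cvtColor(r.camera(n),cv2.COLOR_RGB2BGR))
    i=r.camera_info(n); print(n,i)
E
```

```text
pics
{'time': 0.0, 'ee_pos': array([0.24026447, 0.57655989, 0.22175615]), 'eef_rot': array([ 1.96095793e-01,  9.80584493e-01, -6.96414983e-04, -8.93438200e-05]), 'width': 0.08706785014066416, 'ft_force': array([-0.77847829,  0.40635912, -0.14446435])}
scene {'K': array([[540.0063578 ,   0.        , 290.9048978 ],
       [  0.        , 540.0063578 , 217.29611465],
       [  0.        ,   0.        ,   1.        ]]), 'R': array([[-0.20366091,  0.97895406, -0.01308351],
       [ 0.72509061,  0.14184097, -0.67388778],
       [-0.65784941, -0.14673133, -0.73871786]]), 't': array([ 0.09294531, -0.29523797,  2.03384095])}
top {'K': array([[395.02767388,   0.        , 276.36067855],
       [  0.        , 395.02767388, 212.88102959],
       [  0.        ,   0.        ,   1.        ]]), 'R': array([[-0.01301656, -0.99990717, -0.00402753],
       [-0.98142785,  0.01354675, -0.19135271],
       [ 0.1913895 ,  0.00146198, -0.98151308]]), 't': array([0.01909301, 0.49019839, 0.91661367])}
wrist {'K': array([[317.11935445,   0.        , 275.04078285],
       [  0.        , 317.11935445, 211.41776363],
       [  0.        ,   0.        ,   1.        ]]), 'hand_eye': array([[-8.46230414e-04, -9.59836382e-01, -2.80559091e-01,
         7.81118670e-02],
       [ 9.99999635e-01, -7.79715635e-04, -3.48698991e-04,
        -2.99793240e-04],
       [ 1.15937669e-04, -2.80559284e-01,  9.59836692e-01,
        -1.61288288e-01],
       [ 0.00000000e+00,  0.00000000e+00,  0.00000000e+00,
         1.00000000e+00]])}
```

View pics/top0.png

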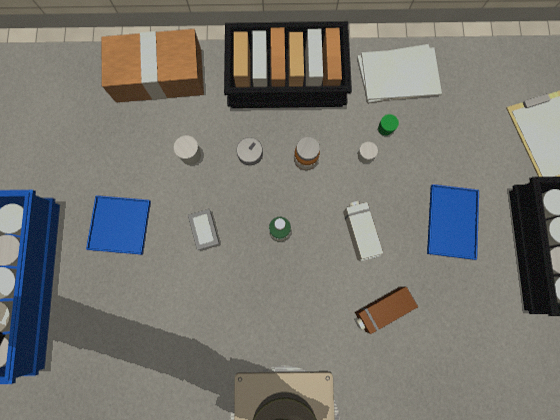

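View pics/scene0.png

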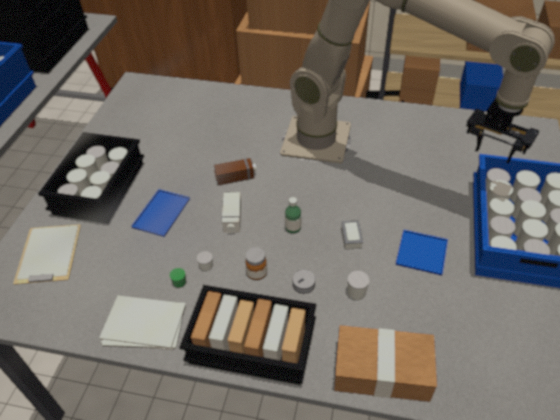

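View pics/wrist0.png

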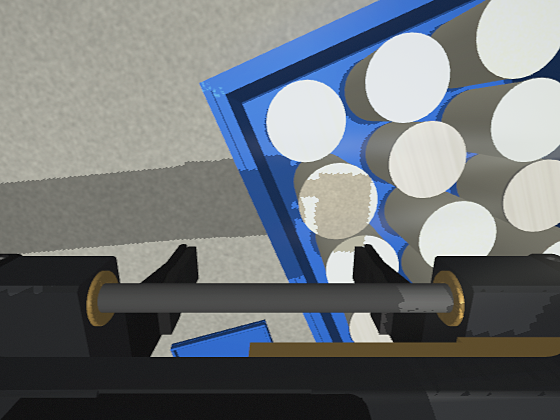

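The top view shows the long tray at about (453,222), the square tray at (119,225), the tub at (203,229), the bottle at (280,228) and the tin at (249,151). The jar is at (307,152) and the large pot at (186,148).

Look-alikes:
- **Carton:** off-white at (364,231), against the brown one at (387,310). I choose the off-white one.
- **Small pot:** white at (368,151), against the green one at (388,124). I choose the white one.
- **Large pot and tin:** the white cups in the crates at (10,220) and (550,205) could be mistaken for these. I choose the loose items at (186,148) and (249,151).

```bash
cat > h.py <<'E'
from bench import r
import numpy as np, cv2
from scipy.spatial.transform import Rotation as Ro
def cam(n):
    i=r.camera_info(n)
    if n=='wrist':
        s=r.read_state(); T=np.eye(4); T[:3,:3]=Ro.from_quat(s['eef_rot']).as_matrix(); T[:3,3]=s['ee_pos']
        M=T@np.array(i['hand_eye']); R=M[:3,:3].T; return i['K'],R,-R@M[:3,3]
    return i['K'],i['R'],i['t']
def shot(n,f=None):
    c=cam(n); im=cv2.cvtColor(r.camera(n),cv2.COLOR_RGB2BGR)
    if f: cv2.imwrite('pics/'+f,im)
    return im,c
def toW(c,p): return c[1].T@(np.array(p)-c[2])
def ray(c,uv):
    d=c[1].T@np.linalg.inv(c[0])@np.array([uv[0],uv[1],1.]); return -c[1].T@c[2],d
def onplane(c,uv,z):
    o,d=ray(c,uv); return o+d*(z-o[2])/d[2]
def proj(c,X):
    p=c[0]@(c[1]@np.array(X)+c[2]); return p[:2]/p[2]
def tri(c1,u1,c2,u2):
    P=[c[0]@np.c_[c[1],c[2]] for c in (c1,c2)]
    X=cv2.triangulatePoints(P[0],P[1],np.float64(u1).reshape(2,1),np.float64(u2).reshape(2,1)); return (X[:3]/X[3]).ravel()
E
python3 - <<'E'
from h import *
np.set_printoptions(precision=4,suppress=True)
C={}
for n in('top','scene'):
    shot(n); C[n]=cam(n)
L='long_tray_in square_tray_in carton_c tub_c small_pot_c tin_c large_pot_c jar_c bottle_c'.split()
for l in L:
    for n in('top','scene'):
        for d in r.tip_of(n,l)[:4]:
            p=d['position']; X=toW(C[n],p); print(l,n,round(d['confidence'],2),X,proj(C[n],X).round())
E
python3 - <<'E'
import cv2
a=cv2.imread('pics/top0.png')[100:280,70:500]
cv2.imwrite('pics/topcrop.png',cv2.resize(a,None,fx=1.86,fy=1.86,interpolation=cv2.INTER_CUBIC))
E
```

```text
long_tray_in top 0.74 [ 0.4736 -0.4315  0.0035] [451. 220.]
long_tray_in scene 0.68 [ 0.4771 -0.4328  0.0049] [161. 213.]
square_tray_in top 0.56 [0.4721 0.4088 0.0012] [121. 226.]
square_tray_in scene 0.95 [0.4768 0.4154 0.0046] [422. 252.]
carton_c top 0.75 [ 0.4501 -0.1975  0.0292] [362. 229.]
carton_c top 0.56 [ 0.2566 -0.2452  0.0248] [386. 310.]
carton_c scene 0.93 [ 0.2581 -0.2415  0.0276] [234. 171.]
carton_c scene 0.81 [ 0.4456 -0.1972  0.0307] [232. 211.]
tub_c top 0.62 [0.4567 0.1964 0.0174] [203. 229.]
tub_c scene 0.66 [ 0.471  -0.4331  0.0038] [162. 212.]
tub_c scene 0.56 [0.4596 0.195  0.015 ] [352. 235.]
small_pot_c top 0.89 [ 0.7288 -0.2848  0.0241] [389. 124.]
small_pot_c top 0.65 [ 0.6491 -0.2247  0.0214] [367. 153.]
small_pot_c top 0.49 [ 0.4763 -0.4368  0.0019] [453. 219.]
small_pot_c scene 0.69 [ 0.6521 -0.2263  0.0209] [204. 261.]
small_pot_c scene 0.64 [ 0.7259 -0.2826  0.0231] [178. 277.]
tin_c top 0.95 [0.6642 0.0849 0.0136] [248. 150.]
tin_c scene 0.88 [0.663  0.0798 0.0169] [303. 281.]
tin_c scene 0.73 [0.4604 0.1943 0.0111] [351. 236.]
tin_c scene 0.23 [0.6606 0.2388 0.0317] [358. 286.]
large_pot_c top 0.88 [0.662  0.2322 0.0311] [190. 150.]
large_pot_c top 0.18 [0.4556 0.0041 0.0628] [280. 226.]
large_pot_c scene 0.83 [0.6609 0.2377 0.0295] [358. 287.]
large_pot_c scene 0.3 [0.4495 0.0088 0.0638] [294. 214.]
jar_c top 0.59 [ 0.644  -0.0651  0.0427] [306. 153.]
jar_c scene 0.74 [ 0.6452 -0.0652  0.0408] [256. 263.]
jar_c scene 0.26 [0.4739 0.4139 0.0014] [422. 252.]
bottle_c top 0.68 [0.4542 0.0046 0.0624] [280. 227.]
bottle_c top 0.23 [0.6627 0.2359 0.0303] [189. 149.]
bottle_c scene 0.62 [0.4499 0.0035 0.0651] [292. 213.]
```

View pics/topcrop.png

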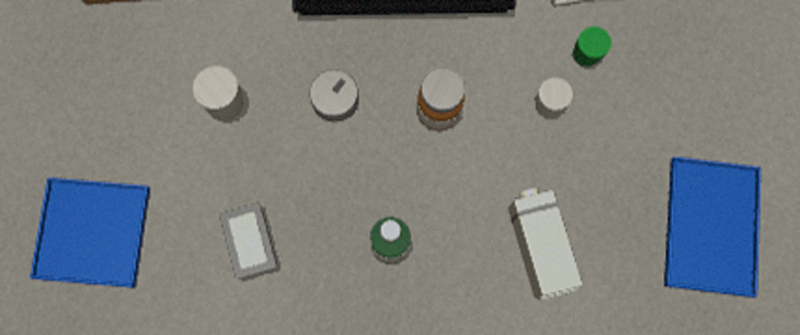

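The crop confirms the choice: the off-white carton with cap at its far end, the white small pot beside the green one, and the tub, tin and large pot standing loose. Next I refine the tray positions and all headings.

Run:
```python
from h import *
np.set_printoptions(precision=4,suppress=True)
C={n:cam(n) for n in('top','scene')}
I={n:cv2.imread(f'pics/{n}0.png') for n in C}
def seg(n,mask,uv,z,name):
    k,lab,st,ce=cv2.connectedComponentsWithStats(mask.astype(np.uint8))
    l=lab[int(uv[1]),int(uv[0])]
    if l==0: print(name,n,'miss');return
    cs,_=cv2.findContours((lab==l).astype(np.uint8),cv2.RETR_EXTERNAL,cv2.CHAIN_APPROX_NONE)
    pts=max(cs,key=cv2.contourArea).reshape(-1,2)
    W=np.array([onplane(C[n],p,z)[:2] for p in pts]).astype(np.float32)
    c,wh,a=cv2.minAreaRect(W*1000); print(name,n,'c',np.array(c),'wh',np.array(wh),'ang',a)
hsv={n:cv2.cvtColor(I[n],cv2.COLOR_BGR2HSV) for n in I}
for nm,P in(('long',{'top':(453,222),'scene':(161,213)}),('sq',{'top':(119,225),'scene':(422,252)})):
    for n in P:
        h=hsv[n]; seg(n,(h[...,0]>100)&(h[...,0]<130)&(h[...,1]>120),P[n],0.010,nm)
for nm,P,z in(('carton',{'top':(364,235),'scene':(232,205)},.054),('tub',{'top':(203,229),'scene':(351,228)},.032)):
    for n in P:
        h=hsv[n]; print(h[P[n][1],P[n][0]]); seg(n,(h[...,2]>165),P[n],z,nm)
for n,b in(('top',(330,180,500,350)),('scene',(120,150,290,290)),('top',(160,110,330,260)),('scene',(270,200,440,320))):
    a=I[n][b[1]:b[3],b[0]:b[2]]; cv2.imwrite(f'pics/c_{n}_{b[0]}.png',cv2.resize(a,None,fx=4,fy=4,interpolation=cv2.INTER_CUBIC)[:600])
```

```text
long top c [ 470.8297 -432.9481] wh [123.1438 180.0809] ang 82.02925872802734
long scene c [ 475.1082 -433.8511] wh [116.6898 178.0048] ang 82.4856948852539
sq top c [473.9039 412.6423] wh [142.5012 139.5602] ang 84.34883880615234
sq scene c [478.6301 412.9802] wh [136.3174 142.6453] ang 84.25527954101562
[ 45  11 189]
carton top c [ 432.2154 -200.9959] wh [110.0935  52.4097] ang 13.805671691894531
[ 30  15 188]
carton scene c [ 435.0793 -202.2628] wh [103.4753  52.4163] ang 13.06094741821289
[ 45   8 194]
tub top c [456.0553 194.4887] wh [70.1151 35.4711] ang 15.257840156555176
[ 34   9 191]
tub scene c [457.0618 194.2518] wh [67.8147 35.6349] ang 15.66458797454834
```

View pics/c_scene_120.png

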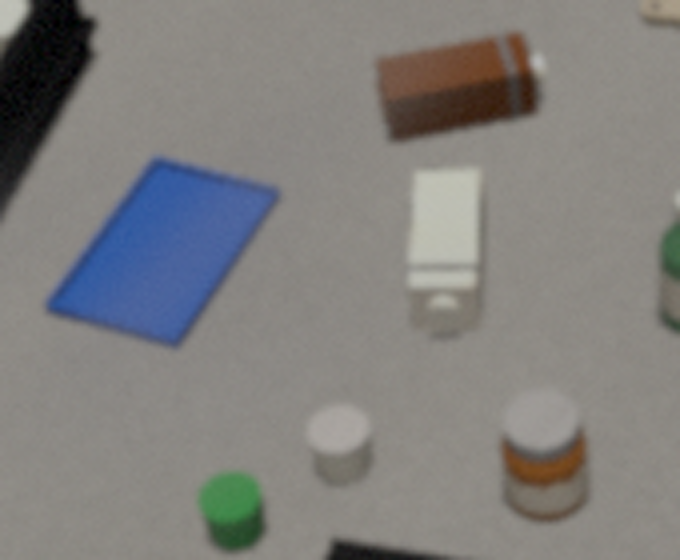

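View pics/c_scene_270.png

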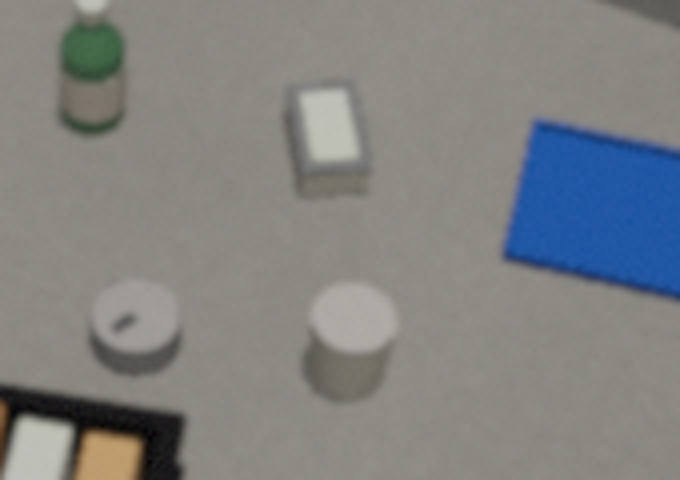

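Measured so far:

| Item | Position (m) | Heading |
|---|---|---|
| Long tray | (0.473, -0.433) | -8° |
| Square tray | (0.476, 0.413) | -5.7° |
| Carton | about (0.446, -0.198) | 13° |
| Tub | (0.457, 0.195) | 15° |

The heights agree with the text. Next is a planning helper.

```bash
cat > plan.py <<'E'
from h import *
import sys
np.set_printoptions(precision=4,suppress=True)
def frame(s):
    R=Ro.from_quat(s['eef_rot']).as_matrix(); a=np.degrees(np.arctan2(R[1,1],R[0,1])); return R,a
def plan(tgt,yang=None,cap=1.0,nmin=1):
    s=r.read_state(); R,a=frame(s); p=np.array(s['ee_pos'])
    print('t %.1f'%s['time'],'tcp',p,'yang %.1f'%a,'w %.4f'%s['width'],'F',s['ft_force'],'j7 %.2f'%s['joint_positions'][6],'tilt %.3f'%np.arccos(-R[2,2]))
    if yang is not None:
        d=(yang-a+180)%360-180; t=-d/90; n=max(1,int(np.ceil(abs(t)/.079))); print('turn',n,'x',round(t/n,4),'(deg',round(d,1),')')
        # ideal frame after turn
        R=R@Ro.from_euler('z',-d,degrees=True).as_matrix()
    v=R.T@(np.array(tgt)-p)/.025; n=max(nmin,int(np.ceil(np.abs(v).max()/cap))); print('shift total',v.round(3),'->',n,'x',(v/n).round(3))
if __name__=='__main__':
    a=[float(x) for x in sys.argv[1:]]; plan(a[:3],a[3] if len(a)>3 else None)
E
python3 plan.py .5 .3 .22; python3 plan.py .45 -.198 .22
```

```text
t 1.1 tcp [0.2403 0.5769 0.2226] yang 67.4 w 0.0867 F [-0.1262  0.23   -0.2572] j7 -0.09 tilt 0.000
shift total [-13.847  -6.232   0.102] -> 14 x [-0.989 -0.445  0.007]
t 1.1 tcp [0.2403 0.5769 0.2226] yang 67.4 w 0.0867 F [-0.1262  0.23   -0.2572] j7 -0.09 tilt 0.000
shift total [-19.662 -25.389   0.101] -> 26 x [-0.756 -0.977  0.004]
```

Emit:
move_arm(
  deltas=[
    [1,-1,-0.445,0,0],
    [1,-1,-0.445,0,0],
    [1,-1,-0.445,0,0],
    [1,-1,-0.445,0,0],
    [1,-1,-0.445,0,0],
    [1,-1,-0.445,0,0],
    [1,-1,-0.445,0,0],
    [1,-1,-0.445,0,0],
    [1,-1,-0.445,0,0],
    [1,-1,-0.445,0,0],
    [1,-1,-0.445,0,0],
    [1,-1,-0.445,0,0],
  ],
)

```text
time: 2.15
ee_pos: [0.4668, 0.3373, 0.2227]
eef_rot: [0.196, 0.981, 0.0, 0.0]
ft_force: [1.1, -0.3, 0.1]
width: 0.0869
```

```bash
python3 plan.py .446 -.198 .2 -76.6;python3 plan.py .446 -.198 .2
```

```text
t 2.1 tcp [0.4668 0.3373 0.2227] yang 67.4 w 0.0869 F [ 1.1199 -0.3079  0.1274] j7 0.49 tilt 0.000
turn 21 x 0.0762 (deg -144.0 )
shift total [-5.77  20.636  0.902] -> 21 x [-0.275  0.983  0.043]
t 2.1 tcp [0.4668 0.3373 0.2227] yang 67.4 w 0.0869 F [ 1.1199 -0.3079  0.1274] j7 0.49 tilt 0.000
shift total [ -7.467 -20.084   0.902] -> 21 x [-0.356 -0.956  0.043]
```

Emit:
move_arm(
  deltas=[
    [1,-0.356,-0.956,0,0],
    [1,-0.356,-0.956,0,0],
    [1,-0.356,-0.956,0,0],
    [1,-0.356,-0.956,0,0],
    [1,-0.356,-0.956,0,0],
    [1,-0.356,-0.956,0,0],
    [1,-0.356,-0.956,0,0],
    [1,-0.356,-0.956,0,0],
    [1,-0.356,-0.956,0,0],
    [1,-0.356,-0.956,0,0],
    [1,-0.356,-0.956,0,0],
    [1,-0.356,-0.956,0,0],
  ],
)

```text
time: 3.15
ee_pos: [0.4541, 0.0313, 0.2227]
eef_rot: [0.196, 0.981, 0.0, 0.0]
ft_force: [1.5, 0.2, -0.9]
width: 0.0868
```

Emit:
move_arm(
  deltas=[
    [1,-0.356,-0.956,0,0],
    [1,-0.356,-0.956,0,0],
    [1,-0.356,-0.956,0,0],
    [1,-0.356,-0.956,0,0],
    [1,-0.356,-0.956,0,0],
    [1,-0.356,-0.956,0,0],
    [1,-0.356,-0.956,0,0],
    [1,-0.356,-0.956,0,0],
    [1,-0.356,-0.956,0,0],
    [1,0,0,0,0.0762],
    [1,0,0,0,0.0762],
    [1,0,0,0,0.0762],
  ],
)

```text
time: 4.15
ee_pos: [0.4453, -0.1974, 0.2226]
eef_rot: [0.371, 0.929, 0.0, 0.0]
ft_force: [0.6, -0.7, -0.7]
width: 0.0874
```

Emit:
move_arm(
  deltas=[
    [1,0,0,0,0.0762],
    [1,0,0,0,0.0762],
    [1,0,0,0,0.0762],
    [1,0,0,0,0.0762],
    [1,0,0,0,0.0762],
    [1,0,0,0,0.0762],
    [1,0,0,0,0.0762],
    [1,0,0,0,0.0762],
    [1,0,0,0,0.0762],
    [1,0,0,0,0.0762],
    [1,0,0,0,0.0762],
    [1,0,0,0,0.0762],
  ],
)

```text
time: 5.15
ee_pos: [0.4455, -0.1969, 0.2226]
eef_rot: [0.89, 0.455, 0.0, 0.0]
ft_force: [-0.7, 0.2, 0.1]
width: 0.0875
```

Emit:
move_arm(
  deltas=[
    [1,0,0,0.2,0.0762],
    [1,0,0,0.2,0.0762],
    [1,0,0,0.2,0.0762],
    [1,0,0,0.2,0.0762],
    [1,0,0,0.2,0.0762],
    [1,0,0,0.2,0.0762],
    [1,0,0,0,0],
    [1,0,0,0,0],
  ],
)

```text
time: 5.82
ee_pos: [0.4453, -0.1968, 0.1926]
eef_rot: [0.993, 0.118, -0.0, -0.0]
ft_force: [-0.6, 0.3, -0.4]
width: 0.087
```

```bash
python3 - <<'E'
from h import *
im,c=shot('wrist','w1.png')
for d in r.tip_of('wrist','carton_c')[:3]:
    X=toW(c,d['position']); print(d['confidence'],X,proj(c,X))
E
python3 plan.py .446 -.198 .2 -76.6
```

```text
0.89 [ 0.25468453 -0.24423008  0.02090206] [276.64239575 345.95324734]
t 5.9 tcp [ 0.4456 -0.1969  0.1929] yang -76.4 w 0.0869 F [0.085  0.9302 0.3287] j7 -0.99 tilt 0.000
turn 1 x 0.002 (deg -0.2 )
shift total [ 0.006  0.047 -0.285] -> 1 x [ 0.006  0.047 -0.285]
```

View pics/w1.png

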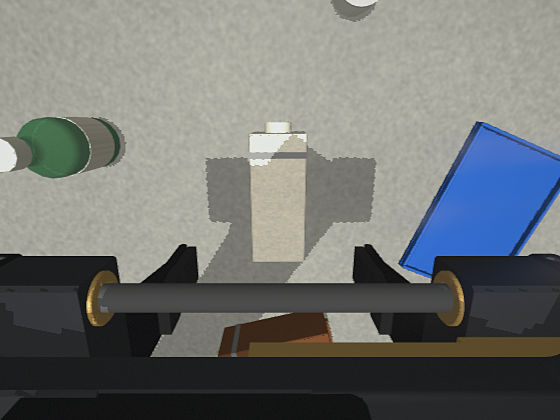

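The wrist view shows the off-white carton's top face between columns 249 and 306, from its capped end at row 133 to its near end at row 262. It sits nearly square between the fingers.

Run:
```python
from h import *
np.set_printoptions(precision=4,suppress=True)
c=cam('wrist')
P=[onplane(c,u,.054) for u in((249.5,134),(306,134),(304.5,262),(251,261.5))]
print(np.array(P)); 
print('c',np.mean(P,0)); f=(P[0]+P[1])/2;b=(P[2]+P[3])/2; d=f-b; print('len',np.linalg.norm(d),np.degrees(np.arctan2(d[1],d[0])),'wid',np.linalg.norm(P[0]-P[1]),np.linalg.norm(P[2]-P[3]))
```

```text
[[ 0.5007 -0.159   0.054 ]
 [ 0.5129 -0.2096  0.054 ]
 [ 0.3882 -0.2416  0.054 ]
 [ 0.3758 -0.1877  0.054 ]]
c [ 0.4444 -0.1995  0.054 ]
len 0.12844998913984074 13.673401796673748 wid 0.052010462827221854 0.055322489380875514
```

```bash
python3 plan.py .4444 -.1995 .015
```

```text
t 5.9 tcp [ 0.4456 -0.1969  0.1929] yang -76.4 w 0.0869 F [0.085  0.9302 0.3287] j7 -0.99 tilt 0.000
shift total [-0.074  0.09   7.115] -> 8 x [-0.009  0.011  0.889]
```

Emit:
move_arm(
  deltas=[
    [1,-0.074,0.09,0.9,0],
    [1,0,0,0.9,0],
    [1,0,0,0.9,0],
    [1,0,0,0.9,0],
    [1,0,0,0.9,0],
    [1,0,0,0.9,0],
    [1,0,0,0.9,0],
    [1,0,0,0.5,0],
    [1,0,0,0.315,0],
  ],
)

```text
time: 6.67
ee_pos: [0.4436, -0.1992, 0.0133]
eef_rot: [0.993, 0.118, -0.001, -0.0]
ft_force: [-0.9, 0.4, -0.6]
width: 0.0871
```

Emit:
move_arm(
  deltas=[
    [0.2,0,0,0,0],
    [0,0,0,0,0],
    [-0.3,0,0,0,0],
    [-0.6,0,0,0,0],
    [-0.6,0,0,0,0],
    [-0.6,0,0,0,0],
    [-0.6,0,0,0,0],
  ],
  squeeze=20,
)

```text
time: 7.25
ee_pos: [0.4446, -0.1995, 0.0152]
eef_rot: [0.993, 0.116, 0.0, 0.0]
ft_force: [-0.1, 0.5, 4.1]
width: 0.0538
```

```bash
python3 plan.py .4444 -.1995 .11
```

```text
t 7.2 tcp [ 0.4446 -0.1995  0.0152] yang -76.6 w 0.0538 F [-0.1314  0.522   4.0859] j7 -0.81 tilt 0.001
shift total [-0.003 -0.002 -3.794] -> 4 x [-0.001 -0.    -0.948]
```

Emit:
move_arm(
  deltas=[
    [-0.6,0,0,-0.4,0],
    [-0.6,0,0,-0.8,0],
    [-0.6,0,0,-1,0],
    [-0.6,0,0,-1,0],
    [-0.6,0,0,-0.8,0],
    [-0.6,0,0,0,0.08],
    [-0.6,0,0,0,0.08],
    [-0.6,0,0,0,0.08],
  ],
)

```text
time: 7.92
ee_pos: [0.4439, -0.1994, 0.1153]
eef_rot: [0.997, -0.074, 0.0, -0.0]
ft_force: [0.4, 0.4, -2.7]
width: 0.0539
```

```bash
python3 plan.py .474 -.4328 .115 -98
```

```text
t 7.9 tcp [ 0.4439 -0.1994  0.1153] yang -98.5 w 0.0539 F [ 0.4048  0.4072 -2.6749] j7 -1.30 tilt 0.001
turn 1 x -0.0054 (deg 0.5 )
shift total [2.491 9.077 0.01 ] -> 10 x [0.249 0.908 0.001]
```

Emit:
move_arm(
  deltas=[
    [-0.6,0.249,0.908,0,-0.005],
    [-0.6,0.249,0.908,0,0],
    [-0.6,0.249,0.908,0,0],
    [-0.6,0.249,0.908,0,0],
    [-0.6,0.249,0.908,0,0],
    [-0.6,0.249,0.908,0,0],
    [-0.6,0.249,0.908,0,0],
    [-0.6,0.249,0.908,0,0],
    [-0.6,0.249,0.908,0,0],
    [-0.6,0.249,0.908,0,0],
    [-0.6,0,0,0,0],
    [-0.6,0,0,0,0],
  ],
)

```text
time: 8.92
ee_pos: [0.4742, -0.4339, 0.1145]
eef_rot: [0.998, -0.068, -0.001, 0.0]
ft_force: [0.0, 0.8, -3.4]
width: 0.054
```

```bash
python3 - <<'E'
from h import *
shot('wrist','w2.png'); shot('top','t2.png')
E
python3 plan.py .474 -.4328 .02 -98
```

```text
t 9.0 tcp [ 0.4753 -0.4319  0.1145] yang -97.7 w 0.0539 F [ 0.0203  0.1616 -4.241 ] j7 -0.77 tilt 0.001
turn 1 x 0.0038 (deg -0.3 )
shift total [-0.042  0.046  3.781] -> 4 x [-0.011  0.012  0.945]
```

View pics/w2.png

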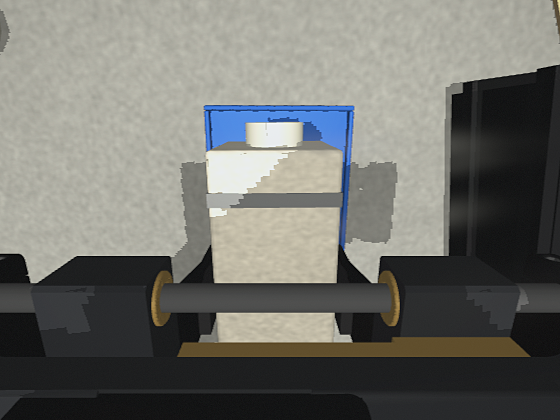

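In the wrist view the tray's far rim runs from (205,107) to (353,107). The carton is held squarely over the tray, with its capped end near row 145.

Run:
```python
from h import *
c=cam('wrist')
a,b=onplane(c,(205,106.5),.012),onplane(c,(353.5,106.5),.012)
print(a,b,np.linalg.norm(a-b)); d=(a-b)/np.linalg.norm(a-b); u=np.array([d[1],-d[0],0]); print(u, np.degrees(np.arctan2(u[1],u[0])), (a+b)/2-.09*u)
# carton: top z = tip .1145-.015+.054
a,b=onplane(c,(207,150.5),.1535),onplane(c,(343,151),.1535); print(a,b,np.linalg.norm(a-b),(a+b)/2-.065*u)
```

```text
[ 0.56698812 -0.3883401   0.012     ] [ 0.55124694 -0.50461169  0.012     ] 0.11733228891169901
[ 0.99095982 -0.13415902  0.        ] -7.709992978165336 [ 0.46993115 -0.43440158  0.012     ]
[ 0.54242402 -0.41486926  0.1535    ] [ 0.53530224 -0.46611674  0.1535    ] 0.05173996777160672 [ 0.47445074 -0.43177266  0.1535    ]
```

Emit:
move_arm(
  deltas=[
    [-0.6,-0.07,0.05,0.4,0],
    [-0.6,0,0,0.8,0],
    [-0.6,0,0,0.8,0],
    [-0.6,0,0,0.8,0],
    [-0.6,0,0,0.5,0],
    [-0.6,0,0,0.3,0],
    [-0.6,0,0,0.1,0],
    [-0.6,0,0,0.05,0],
    [-0.6,0,0,0,0],
  ],
)

```text
time: 9.77
ee_pos: [0.4738, -0.434, 0.0215]
eef_rot: [0.998, -0.067, 0.0, 0.0]
ft_force: [0.3, -0.1, -3.2]
width: 0.054
```

```bash
python3 plan.py .4725 -.4333 .019 -97.8
```

```text
t 9.8 tcp [ 0.4738 -0.434   0.0215] yang -97.7 w 0.0540 F [ 0.3364 -0.0897 -3.2308] j7 -0.72 tilt 0.001
turn 1 x 0.0015 (deg -0.1 )
shift total [-0.057 -0.021  0.102] -> 1 x [-0.057 -0.021  0.102]
```

Not touching yet, about 2 mm to go.

Emit:
move_arm(
  deltas=[
    [-0.6,-0.04,0,0.04,0],
    [-0.6,0,0,0.04,0],
    [-0.6,0,0,0.03,0],
    [-0.6,0,0,0,0],
  ],
)

```text
time: 10.1
ee_pos: [0.4727, -0.434, 0.0192]
eef_rot: [0.998, -0.067, 0.0, 0.0]
ft_force: [-4.2, 2.4, 4.4]
width: 0.0538
```

```bash
python3 plan.py .4725 -.4333 .019 -97.8
```

```text
t 10.1 tcp [ 0.4727 -0.434   0.0192] yang -97.7 w 0.0538 F [-4.2072  2.4429  4.3887] j7 -0.72 tilt 0.001
turn 1 x 0.0014 (deg -0.1 )
shift total [-0.011 -0.025  0.01 ] -> 1 x [-0.011 -0.025  0.01 ]
```

Emit:
move_arm(
  deltas=[
    [0.6,0,0,0,0],
    [0.6,0,0,0,0],
    [0.6,0,0,0,0],
    [0.6,0,0,0,0],
    [0.6,0,0,-0.5,0],
    [1,0,0,-0.8,0],
    [1,0,0,-1,0],
    [1,0,0,-1,0],
    [1,0,0,-1,0],
    [1,0,0,-1,0],
    [1,0,0,-1,0],
    [1,0,0,0,0],
  ],
)

```text
time: 11.1
ee_pos: [0.4738, -0.4357, 0.182]
eef_rot: [0.998, -0.067, 0.003, 0.002]
ft_force: [0.6, -0.5, 0.6]
width: 0.0867
```

```bash
python3 - <<'E'
from h import *
im,c=shot('wrist','w3.png'); shot('top','t3.png');shot('scene','s3.png')
for d in r.tip_of('wrist','carton_c')[:3]:
    X=toW(c,d['position']); print(d['confidence'],X,proj(c,X))
for n in('top','scene'):
  for d in r.tip_of(n,'carton_c')[:3]:
    X=toW(cam(n),d['position']); print(n,d['confidence'],X)
E
python3 plan.py .457 .195 .2 -74.6
```

```text
0.91 [ 0.47119214 -0.43042665  0.0337585 ] [269.68101911 201.59153012]
top 0.92 [ 0.2530097  -0.2473356   0.02789109]
top 0.66 [ 0.64892844 -0.22686219  0.02168091]
top 0.61 [ 0.47830086 -0.43248919  0.02885661]
scene 0.87 [ 0.4752814  -0.43188963  0.03431501]
scene 0.69 [ 0.25903732 -0.24275579  0.02619848]
t 11.4 tcp [ 0.4721 -0.4332  0.1746] yang -97.7 w 0.0869 F [ 0.208  -0.8203 -0.0143] j7 -0.79 tilt 0.002
turn 4 x -0.0641 (deg 23.1 )
shift total [  6.091 -24.387  -0.987] -> 25 x [ 0.244 -0.975 -0.039]
```

View pics/w3.png

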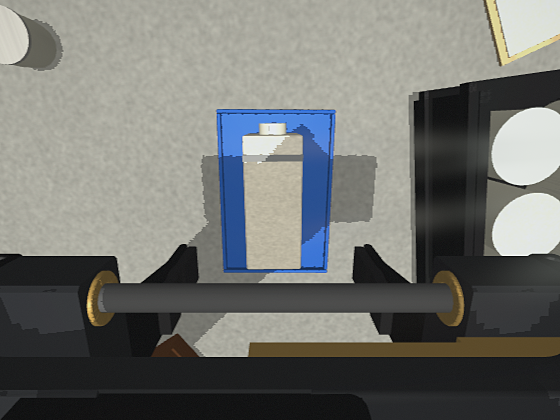

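Run:
```python
from h import *
np.set_printoptions(precision=4,suppress=True)
s=r.read_state()['ee_pos']; im,c=shot('wrist','w4.png'); print(s,r.read_state()['ee_pos'])
cv2.imwrite('pics/w4c.png',cv2.resize(im[95:290,190:360],None,fx=3,fy=3,interpolation=cv2.INTER_CUBIC))
```

```text
[ 0.4721 -0.4332  0.1746] [ 0.4721 -0.4333  0.1747]
```

View pics/w4c.png

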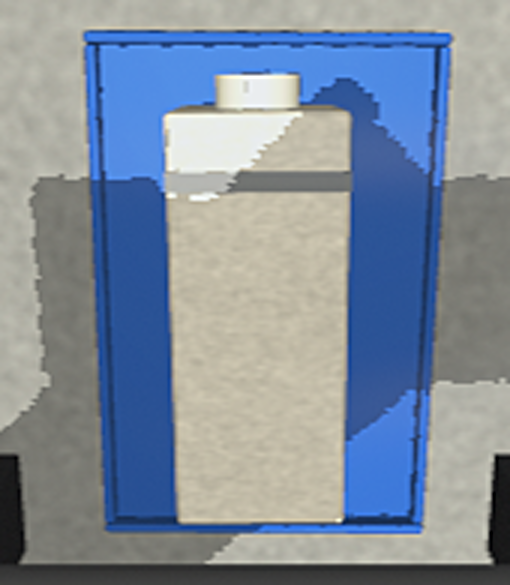

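```bash
python3 - <<'E'
from h import *
np.set_printoptions(precision=4,suppress=True)
c=cam('wrist')
for P,z in(([(85,33),(451,35),(420,530),(106,530)],.012),([(164,112),(352,112),(345,522),(178,522)],.058)):
    W=np.array([onplane(c,(p[0]/3+190,p[1]/3+95),z) for p in P]); 
    f=(W[0]+W[1])/2;b=(W[2]+W[3])/2;d=f-b;print(W.mean(0),np.linalg.norm(d),np.linalg.norm(W[0]-W[1]),np.linalg.norm(W[2]-W[3]),np.degrees(np.arctan2(d[1],d[0])))
E
python3 plan.py .457 .195 .2 -74.6
```

```text
[ 0.4703 -0.4365  0.012 ] 0.17703900552178797 0.11834193885591933 0.11799787933990162 -8.11884873969194
[ 0.4725 -0.4346  0.058 ] 0.12804325299292282 0.05332324688725005 0.053702779898042674 -7.171525992769265
t 11.4 tcp [ 0.4721 -0.4333  0.1747] yang -97.7 w 0.0869 F [-0.5782 -0.4237  0.176 ] j7 -0.79 tilt 0.002
turn 4 x -0.0641 (deg 23.1 )
shift total [  6.09  -24.389  -0.987] -> 25 x [ 0.244 -0.976 -0.039]
```

The carton lies 3 mm from the tray centre and its heading is within 1° of the tray's. Next is the tub.

Emit:
move_arm(
  deltas=[
    [1,0,0,-0.25,-0.064],
    [1,0,0,-0.25,-0.064],
    [1,0,0,-0.25,-0.064],
    [1,0,0,-0.25,-0.064],
    [1,0.244,-0.976,0,0],
    [1,0.244,-0.976,0,0],
    [1,0.244,-0.976,0,0],
    [1,0.244,-0.976,0,0],
    [1,0.244,-0.976,0,0],
    [1,0.244,-0.976,0,0],
    [1,0.244,-0.976,0,0],
    [1,0.244,-0.976,0,0],
  ],
)

```text
time: 12.45
ee_pos: [0.4673, -0.2312, 0.2001]
eef_rot: [0.991, 0.134, -0.0, -0.0]
ft_force: [0.2, -0.2, -0.6]
width: 0.087
```

Emit:
move_arm(
  deltas=[
    [1,0.244,-0.976,0,0],
    [1,0.244,-0.976,0,0],
    [1,0.244,-0.976,0,0],
    [1,0.244,-0.976,0,0],
    [1,0.244,-0.976,0,0],
    [1,0.244,-0.976,0,0],
    [1,0.244,-0.976,0,0],
    [1,0.244,-0.976,0,0],
    [1,0.244,-0.976,0,0],
    [1,0.244,-0.976,0,0],
    [1,0.244,-0.976,0,0],
    [1,0.244,-0.976,0,0],
  ],
)

```text
time: 13.45
ee_pos: [0.4603, 0.0703, 0.2002]
eef_rot: [0.991, 0.134, -0.0, 0.0]
ft_force: [-0.3, 0.4, 0.7]
width: 0.0873
```

Emit:
move_arm(
  deltas=[
    [1,0.244,-0.976,0,0],
    [1,0.244,-0.976,0,0],
    [1,0.244,-0.976,0,0],
    [1,0.244,-0.976,0,0],
    [1,0.244,-0.976,0,0],
    [1,0,0,0,0],
    [1,0,0,0,0],
    [1,0,0,0,0],
  ],
)

```text
time: 14.12
ee_pos: [0.4578, 0.1941, 0.2002]
eef_rot: [0.991, 0.133, -0.0, 0.0]
ft_force: [0.1, -0.7, -0.1]
width: 0.0868
```

```bash
python3 - <<'E'
from h import *
im,c=shot('wrist','w5.png')
for d in r.tip_of('wrist','tub_c')[:3]:
    X=toW(c,d['position']); print(d['confidence'],X,proj(c,X))
E
python3 plan.py .457 .195 .2 -74.6
```

```text
0.71 [0.45608003 0.19264236 0.01774768] [276.21262811 191.85696207]
t 14.2 tcp [0.458  0.1937 0.2005] yang -74.7 w 0.0868 F [-0.0944  0.3888  0.1597] j7 -1.79 tilt 0.000
turn 1 x -0.0015 (deg 0.1 )
shift total [-0.026 -0.062  0.02 ] -> 1 x [-0.026 -0.062  0.02 ]
```

View pics/w5.png

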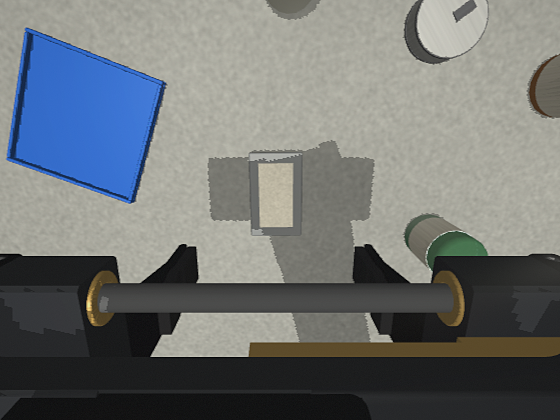

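The tub's outline spans about (249,152), (302,152), (301,235) and (251,235), squarely between the fingers, with the white label in the middle.

Run:
```python
from h import *
np.set_printoptions(precision=4,suppress=True)
im=cv2.imread('pics/w5.png');cv2.imwrite('pics/w5c.png',cv2.resize(im[140:250,220:330],None,fx=5,fy=5,interpolation=cv2.INTER_CUBIC))
c=cam('wrist')
for P,z in(([(249,152),(302,152),(301,235),(251,235)],.032),):
    W=np.array([onplane(c,p,z) for p in P]); 
    f=(W[0]+W[1])/2;b=(W[2]+W[3])/2;d=f-b;print(W.mean(0),np.linalg.norm(d),np.linalg.norm(W[0]-W[1]),np.linalg.norm(W[2]-W[3]),np.degrees(np.arctan2(d[1],d[0])))
```

```text
[0.4559 0.1927 0.032 ] 0.0908072437813752 0.0544394659299538 0.05537896943933378 15.588264130576665
```

View pics/w5c.png

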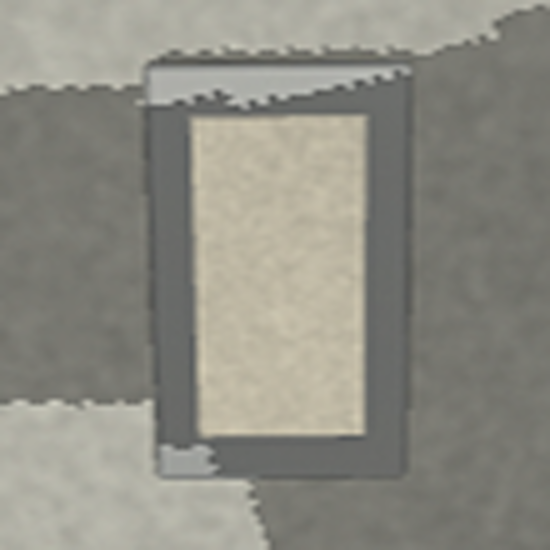

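```bash
python3 plan.py .4555 .193 .006
```

```text
t 14.2 tcp [0.458  0.1937 0.2005] yang -74.7 w 0.0868 F [-0.0944  0.3888  0.1597] j7 -1.79 tilt 0.000
shift total [-0.103 -0.003  7.78 ] -> 8 x [-0.013 -0.     0.973]
```

Emit:
move_arm(
  deltas=[
    [1,-0.1,0,0.9,0],
    [1,0,0,1,0],
    [1,0,0,1,0],
    [1,0,0,1,0],
    [1,0,0,1,0],
    [1,0,0,1,0],
    [1,0,0,0.8,0],
    [1,0,0,0.5,0],
    [1,0,0,0.3,0],
    [1,0,0,0.2,0],
    [1,0,0,0.08,0],
    [1,0,0,0,0],
  ],
)

```text
time: 15.22
ee_pos: [0.4558, 0.1942, 0.0065]
eef_rot: [0.991, 0.133, 0.0, -0.0]
ft_force: [0.5, 0.7, 0.5]
width: 0.0867
```

Emit:
move_arm(
  deltas=[
    [0.2,0,0,0,0],
    [0,0,0,0,0],
    [-0.3,0,0,0,0],
    [-0.6,0,0,0,0],
    [-0.6,0,0,0,0],
    [-0.6,0,0,0,0],
    [-0.6,0,0,0,0],
  ],
  squeeze=20,
)

```text
time: 15.8
ee_pos: [0.4556, 0.1942, 0.0063]
eef_rot: [0.991, 0.134, 0.0, 0.0]
ft_force: [-0.1, -1.1, 3.4]
width: 0.0561
```

Emit:
move_arm(
  deltas=[
    [-0.6,0,0,-0.4,0],
    [-0.6,0,0,-0.8,0],
    [-0.6,0,0,-1,0],
    [-0.6,0,0,-1,0],
    [-0.6,0,0,-1,0],
    [-0.6,0,0,-1,0],
    [-0.6,0,0,-1,0],
    [-0.6,0,0,-1,0],
    [-0.6,0,0,-0.6,0],
    [-0.6,0,0,0,0],
  ],
)

```text
time: 16.63
ee_pos: [0.4567, 0.195, 0.205]
eef_rot: [0.991, 0.134, 0.002, -0.001]
ft_force: [1.4, 0.4, -2.5]
width: 0.0562
```

```bash
python3 plan.py .4725 -.434 .19 -97.4
```

```text
t 16.6 tcp [0.4567 0.195  0.205 ] yang -74.6 w 0.0562 F [ 1.3694  0.406  -2.4721] j7 -1.79 tilt 0.006
turn 4 x 0.0632 (deg -22.8 )
shift total [ 3.864 24.872  0.524] -> 25 x [0.155 0.995 0.021]
```

Emit:
move_arm(
  deltas=[
    [-0.6,0,0,0,0.0632],
    [-0.6,0,0,0,0.0632],
    [-0.6,0,0,0,0.0632],
    [-0.6,0,0,0,0.0632],
    [-0.6,0.08,0.5,0,0],
    [-0.6,0.155,0.995,0,0],
    [-0.6,0.155,0.995,0,0],
    [-0.6,0.155,0.995,0,0],
    [-0.6,0.155,0.995,0,0],
    [-0.6,0.155,0.995,0,0],
    [-0.6,0.155,0.995,0,0],
    [-0.6,0.155,0.995,0,0],
  ],
)

```text
time: 17.63
ee_pos: [0.4594, 0.0033, 0.2005]
eef_rot: [0.998, -0.063, -0.001, 0.0]
ft_force: [0.3, 0.8, -2.9]
width: 0.0559
```

Emit:
move_arm(
  deltas=[
    [-0.6,0.155,0.995,0,0],
    [-0.6,0.155,0.995,0,0],
    [-0.6,0.155,0.995,0,0],
    [-0.6,0.155,0.995,0,0],
    [-0.6,0.155,0.995,0,0],
    [-0.6,0.155,0.995,0,0],
    [-0.6,0.155,0.995,0,0],
    [-0.6,0.155,0.995,0,0],
    [-0.6,0.155,0.995,0,0],
    [-0.6,0.155,0.995,0,0],
    [-0.6,0.155,0.995,0,0],
    [-0.6,0.155,0.995,0,0],
  ],
)

```text
time: 18.63
ee_pos: [0.4668, -0.2981, 0.2005]
eef_rot: [0.998, -0.063, -0.0, -0.0]
ft_force: [-0.3, 0.9, -1.8]
width: 0.0553
```

Emit:
move_arm(
  deltas=[
    [-0.6,0.155,0.995,0,0],
    [-0.6,0.155,0.995,0,0],
    [-0.6,0.155,0.995,0,0],
    [-0.6,0.155,0.995,0,0],
    [-0.6,0.155,0.995,0,0],
    [-0.6,0.07,0.4,0,0],
    [-0.6,0,0,0,0],
    [-0.6,0,0,0,0],
    [-0.6,0,0,0,0],
  ],
)

```text
time: 19.38
ee_pos: [0.4718, -0.4314, 0.2008]
eef_rot: [0.998, -0.063, -0.0, -0.001]
ft_force: [0.0, -0.5, -1.7]
width: 0.056
```

```bash
python3 plan.py .4725 -.434 .064 -97.4;python3 - <<'E'
from h import *
shot('wrist','w6.png');shot('top','t6.png')
E
```

```text
t 19.4 tcp [ 0.4718 -0.4314  0.2008] yang -97.3 w 0.0560 F [ 0.0371 -0.4612 -1.7058] j7 -0.81 tilt 0.001
turn 1 x 0.0014 (deg -0.1 )
shift total [0.044 0.108 5.47 ] -> 6 x [0.007 0.018 0.912]
```

View pics/w6.png

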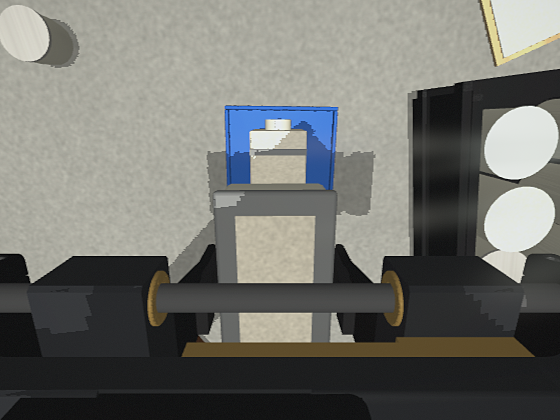

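The held tub's far top edge runs from (215,190) to (337,190). The carton's far edge is visible from (249,131) to (307,131).

Run:
```python
from h import *
np.set_printoptions(precision=4,suppress=True)
im=cv2.imread('pics/w6.png');cv2.imwrite('pics/w6c.png',cv2.resize(im[100:250,200:350],None,fx=4,fy=4,interpolation=cv2.INTER_CUBIC))
c=cam('wrist'); u=np.array([np.cos(np.radians(-7.3)),np.sin(np.radians(-7.3)),0])
for P,z,h in(([(215,190.5),(337,190.5)],.2265,.046),([(249.5,131),(307.5,131)],.058,.065)):
    W=[onplane(c,p,z) for p in P]; print(np.mean(W,0)-h*u,np.linalg.norm(W[0]-W[1]),np.mean(W,0))
```

```text
[ 0.4718 -0.4315  0.2265] 0.05344647055343047 [ 0.5175 -0.4373  0.2265]
[ 0.4718 -0.4342  0.058 ] 0.054003804202056555 [ 0.5362 -0.4424  0.058 ]
```

View pics/w6c.png

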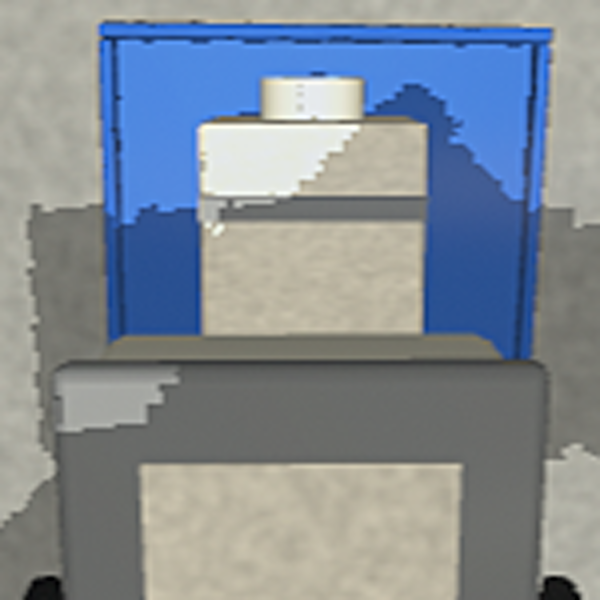

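Emit:
move_arm(
  deltas=[
    [-0.6,0.03,0.105,0.5,0],
    [-0.6,0,0,1,0],
    [-0.6,0,0,1,0],
    [-0.6,0,0,1,0],
    [-0.6,0,0,0.8,0],
    [-0.6,0,0,0.5,0],
    [-0.6,0,0,0.3,0],
    [-0.6,0,0,0.2,0],
    [-0.6,0,0,0.06,0],
    [-0.6,0,0,0,0],
    [-0.6,0,0,0,0],
  ],
)

```text
time: 20.4
ee_pos: [0.4726, -0.4356, 0.0681]
eef_rot: [0.998, -0.064, 0.001, 0.0]
ft_force: [-0.5, -0.9, -2.0]
width: 0.0554
```

```bash
python3 plan.py .4722 -.4341 .0643 -97.4
```

```text
t 20.4 tcp [ 0.4726 -0.4356  0.0681] yang -97.4 w 0.0554 F [-0.4611 -0.8881 -1.9754] j7 -0.75 tilt 0.002
turn 1 x 0.0002 (deg -0.0 )
shift total [-0.026 -0.059  0.152] -> 1 x [-0.026 -0.059  0.152]
```

Emit:
move_arm(
  deltas=[
    [-0.6,-0.01,-0.04,0.06,0],
    [-0.6,0,0,0.05,0],
    [-0.6,0,0,0.04,0],
    [-0.6,0,0,0,0],
    [-0.6,0,0,0,0],
  ],
)

```text
time: 20.82
ee_pos: [0.4724, -0.4342, 0.0644]
eef_rot: [0.998, -0.064, 0.0, -0.0]
ft_force: [-1.9, 2.6, 5.0]
width: 0.0559
```

```bash
python3 plan.py .4722 -.4341 .0643 -97.4
```

```text
t 20.8 tcp [ 0.4724 -0.4342  0.0644] yang -97.4 w 0.0559 F [-1.9021  2.5991  4.9848] j7 -0.75 tilt 0.001
turn 1 x 0.0002 (deg -0.0 )
shift total [-0.007 -0.003  0.005] -> 1 x [-0.007 -0.003  0.005]
```

Contact (force swung from -2 to +5 N). Release.

Emit:
move_arm(
  deltas=[
    [0.6,0,0,0,0],
    [0.6,0,0,0,0],
    [0.6,0,0,0,0],
    [0.6,0,0,0,0],
    [0.6,0,0,-0.4,0],
    [1,0,0,-0.7,0],
    [1,0,0,-1,0],
    [1,0,0,-1,0],
    [1,0,0,-1,0],
    [1,0,0,-0.6,0],
    [1,0,0,0,0],
    [1,0,0,0,0],
  ],
)

```text
time: 21.82
ee_pos: [0.4724, -0.4346, 0.1821]
eef_rot: [0.998, -0.064, 0.001, 0.0]
ft_force: [0.4, 0.1, -1.0]
width: 0.0867
```

Emit:
move_arm(
  deltas=[
    [1,0,0,0,0],
    [1,0,0,0,0],
  ],
)

```text
time: 21.98
ee_pos: [0.4717, -0.4337, 0.1798]
eef_rot: [0.998, -0.064, -0.001, -0.001]
ft_force: [0.1, -0.5, 0.5]
width: 0.087
```

```bash
python3 - <<'E'
from h import *
np.set_printoptions(precision=4,suppress=True)
im,c=shot('wrist','w7.png')
cv2.imwrite('pics/w7c.png',cv2.resize(im[60:290,170:370],None,fx=2.6,fy=2.6,interpolation=cv2.INTER_CUBIC))
for d in r.tip_of('wrist','tub_c')[:3]:
    X=toW(c,d['position']); print(d['confidence'],X,proj(c,X))
E
python3 plan.py .65 -.2255 .2
```

```text
0.85 [ 0.473  -0.4356  0.0755] [277.2254 207.6234]
t 22.1 tcp [ 0.4717 -0.4338  0.1799] yang -97.4 w 0.0869 F [-0.2943  0.1182  0.7222] j7 -0.81 tilt 0.002
shift total [ 6.    -9.181 -0.805] -> 10 x [ 0.6   -0.918 -0.08 ]
```

View pics/w7c.png

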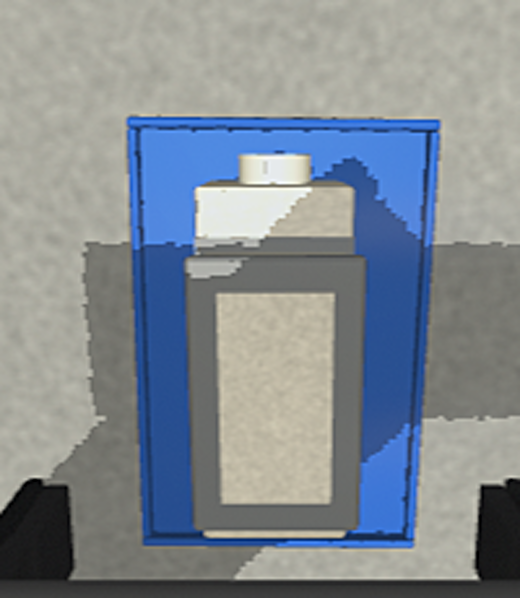

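Run:
```python
from h import *
np.set_printoptions(precision=4,suppress=True)
c=cam('wrist')
for P,z in(([(186,257),(365,257),(360,529),(193,529)],.090),):
    W=np.array([onplane(c,(p[0]/2.6+170,p[1]/2.6+60),z) for p in P]); 
    f=(W[0]+W[1])/2;b=(W[2]+W[3])/2;d=f-b;print(W.mean(0),np.linalg.norm(d),np.linalg.norm(W[0]-W[1]),np.linalg.norm(W[2]-W[3]),np.degrees(np.arctan2(d[1],d[0])))
```

```text
[ 0.4719 -0.4347  0.09  ] 0.09015152327491446 0.05417666909978363 0.055691677440372955 -7.177973329179446
```

Emit:
move_arm(
  deltas=[
    [1,0.3,-0.459,-0.4,0],
    [1,0.6,-0.918,-0.4,0],
    [1,0.6,-0.918,0,0],
    [1,0.6,-0.918,0,0],
    [1,0.6,-0.918,0,0],
    [1,0.6,-0.918,0,0],
    [1,0.6,-0.918,0,0],
    [1,0.6,-0.918,0,0],
    [1,0.6,-0.918,0,0],
    [1,0.6,-0.918,0,0],
    [1,0.3,-0.459,0,0],
    [1,0,0,0,0],
  ],
)

```text
time: 23.08
ee_pos: [0.6523, -0.2218, 0.1996]
eef_rot: [0.998, -0.062, -0.0, -0.001]
ft_force: [-0.0, -0.2, 0.0]
width: 0.0874
```

Emit:
move_arm(
  deltas=[
    [1,0,0,0,0],
    [1,0,0,0,0],
    [1,0,0,0,0],
  ],
)

```text
time: 23.33
ee_pos: [0.6492, -0.2279, 0.201]
eef_rot: [0.998, -0.066, -0.0, 0.0]
ft_force: [-0.3, -0.4, -0.2]
width: 0.0869
```

```bash
python3 - <<'E'
from h import *
np.set_printoptions(precision=4,suppress=True)
im,c=shot('wrist','w8.png')
cv2.imwrite('pics/w8c.png',cv2.resize(im[120:260,210:350],None,fx=4,fy=4,interpolation=cv2.INTER_CUBIC))
for d in r.tip_of('wrist','small_pot_c')[:3]:
    X=toW(c,d['position']); print(d['confidence'],X,proj(c,X))
E
python3 plan.py .65 -.2255 .015
```

```text
0.81 [ 0.728  -0.2816  0.0175] [316.3706 109.252 ]
t 23.4 tcp [ 0.6495 -0.2273  0.2011] yang -97.5 w 0.0871 F [-0.9695  0.0269 -0.9333] j7 -1.22 tilt 0.000
shift total [ 0.008 -0.075  7.444] -> 8 x [ 0.001 -0.009  0.93 ]
```

View pics/w8.png

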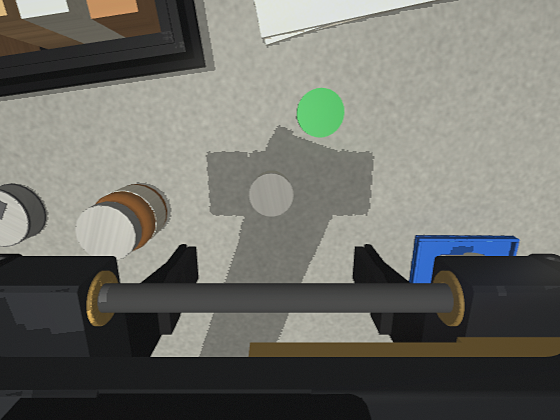

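View pics/w8c.png

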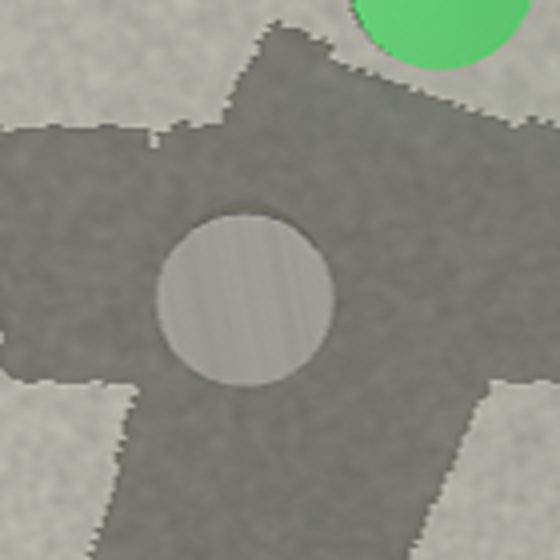

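The small pot's lid is a circle at (271,195) about 44 px across. The green look-alike at (320,112) is clear of it.

Run:
```python
from h import *
from plan import plan
c=cam('wrist'); X=onplane(c,(271.25,194.9),.042); print(X, np.linalg.norm(onplane(c,(249.2,194.9),.042)-onplane(c,(293.2,194.9),.042)))
plan([X[0],X[1],.014])
```

```text
[ 0.6501 -0.2234  0.042 ] 0.045617885871385676
t 23.4 tcp [ 0.6495 -0.2273  0.2011] yang -97.5 w 0.0871 F [-0.9695  0.0269 -0.9333] j7 -1.22 tilt 0.000
shift total [ 0.002 -0.158  7.484] -> 8 x [ 0.    -0.02   0.935]
```

Emit:
move_arm(
  deltas=[
    [1,0,-0.15,0.8,0],
    [1,0,0,1,0],
    [1,0,0,1,0],
    [1,0,0,1,0],
    [1,0,0,1,0],
    [1,0,0,1,0],
    [1,0,0,0.8,0],
    [1,0,0,0.5,0],
    [1,0,0,0.28,0],
    [1,0,0,0.1,0],
    [1,0,0,0,0],
    [1,0,0,0,0],
  ],
)

```text
time: 24.43
ee_pos: [0.6515, -0.2225, 0.0152]
eef_rot: [0.998, -0.064, 0.001, 0.0]
ft_force: [0.4, 0.5, 0.2]
width: 0.0869
```

Emit:
move_arm(
  deltas=[
    [0.2,0,0,0,0],
    [0,0,0,0,0],
    [-0.3,0,0,0,0],
    [-0.6,0,0,0,0],
    [-0.6,0,0,0,0],
    [-0.6,0,0,0,0],
    [-0.6,0,0,0,0],
    [-0.6,0,0,0,0],
  ],
  squeeze=12,
)

```text
time: 25.1
ee_pos: [0.6508, -0.2222, 0.0139]
eef_rot: [0.998, -0.064, -0.0, 0.0]
ft_force: [-0.1, -0.5, 0.4]
width: 0.0458
```

Emit:
move_arm(
  deltas=[
    [-0.6,0,0,-0.4,0],
    [-0.6,0,0,-0.8,0],
    [-0.6,0,0,-1,0],
    [-0.6,0,0,-1,0],
    [-0.6,0,0,-1,0],
    [-0.6,0,0,-1,0],
    [-0.6,0,0,-1,0],
    [-0.6,0,0,-1,0],
    [-0.6,0,0,-0.6,0],
    [-0.6,0,0,0,0],
  ],
)

```text
time: 25.93
ee_pos: [0.6521, -0.223, 0.2137]
eef_rot: [0.998, -0.065, 0.003, 0.001]
ft_force: [0.4, -0.6, -0.5]
width: 0.0457
```

```bash
python3 plan.py .472 -.4345 .2 -97.4
```

```text
t 25.9 tcp [ 0.6521 -0.223   0.2137] yang -97.4 w 0.0457 F [ 0.4243 -0.65   -0.4916] j7 -1.23 tilt 0.006
turn 1 x 0.0 (deg -0.0 )
shift total [-6.057  9.315  0.519] -> 10 x [-0.606  0.932  0.052]
```

Emit:
move_arm(
  deltas=[
    [-0.6,-0.3,0.466,0,0],
    [-0.6,-0.606,0.932,0,0],
    [-0.6,-0.606,0.932,0,0],
    [-0.6,-0.606,0.932,0,0],
    [-0.6,-0.606,0.932,0,0],
    [-0.6,-0.606,0.932,0,0],
    [-0.6,-0.606,0.932,0,0],
    [-0.6,-0.606,0.932,0,0],
    [-0.6,-0.606,0.932,0,0],
    [-0.6,-0.606,0.932,0,0],
    [-0.6,-0.3,0.466,0,0],
    [-0.6,0,0,0,0],
  ],
)

```text
time: 26.93
ee_pos: [0.4663, -0.437, 0.2081]
eef_rot: [0.998, -0.068, -0.001, 0.0]
ft_force: [-0.5, 0.2, -0.5]
width: 0.0458
```

Emit:
move_arm(
  deltas=[
    [-0.6,0,0,0,0],
    [-0.6,0,0,0,0],
    [-0.6,0,0,0,0],
  ],
)

```text
time: 27.18
ee_pos: [0.472, -0.4322, 0.2083]
eef_rot: [0.998, -0.063, -0.0, -0.001]
ft_force: [0.4, -0.2, -1.1]
width: 0.0455
```

```bash
python3 - <<'E'
from h import *
im,c=shot('wrist','w9.png')
cv2.imwrite('pics/w9c.png',cv2.resize(im[90:390,170:390],None,fx=2,fy=2,interpolation=cv2.INTER_CUBIC))
E
python3 plan.py .472 -.4345 .104 -97.4
```

```text
t 27.2 tcp [ 0.4719 -0.4324  0.2085] yang -97.2 w 0.0457 F [ 0.3706 -0.9918 -1.279 ] j7 -0.81 tilt 0.001
turn 1 x 0.0017 (deg -0.2 )
shift total [0.014 0.087 4.179] -> 5 x [0.003 0.017 0.836]
```

View pics/w9c.png

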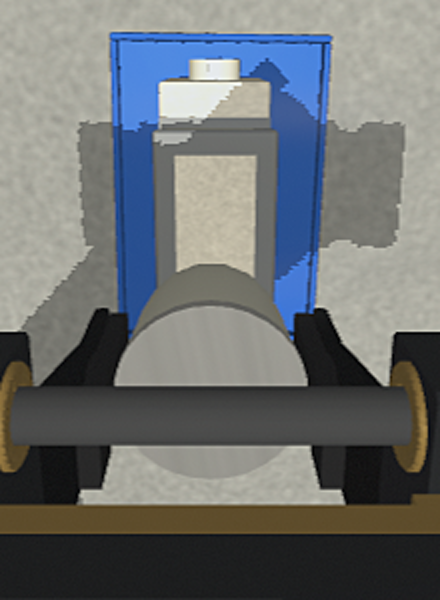

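The pot sits centred between the fingers. Its lid centre is about (275,285), above the tub.

Run:
```python
from h import *
c=cam('wrist'); f=lambda u,v: onplane(c,(u/2+170,v/2+90),.2366)
a,b,l,q=f(210.5,304),f(210.5,478),f(114,389),f(307,389); print((a+b)/2,np.linalg.norm(a-b),(l+q)/2,np.linalg.norm(l-q))
```

```text
[ 0.4716474  -0.43241106  0.2366    ] 0.045762036069419434 [ 0.47314517 -0.4326002   0.2366    ] 0.04526138479436521
```

Emit:
move_arm(
  deltas=[
    [-0.6,0.01,0.085,0.5,0],
    [-0.6,0,0,1,0],
    [-0.6,0,0,0.9,0],
    [-0.6,0,0,0.7,0],
    [-0.6,0,0,0.4,0],
    [-0.6,0,0,0.3,0],
    [-0.6,0,0,0.15,0],
    [-0.6,0,0,0.08,0],
    [-0.6,0,0,0,0],
    [-0.6,0,0,0,0],
    [-0.6,0,0,0,0],
  ],
)

```text
time: 28.15
ee_pos: [0.4711, -0.4363, 0.109]
eef_rot: [0.998, -0.064, 0.001, 0.0]
ft_force: [0.2, -0.6, -1.0]
width: 0.0459
```

```bash
python3 plan.py .472 -.4345 .104 -97.4
```

```text
t 28.1 tcp [ 0.4711 -0.4363  0.109 ] yang -97.4 w 0.0459 F [ 0.1863 -0.5698 -0.9514] j7 -0.77 tilt 0.001
turn 1 x 0.0001 (deg -0.0 )
shift total [ 0.028 -0.075  0.198] -> 1 x [ 0.028 -0.075  0.198]
```

Emit:
move_arm(
  deltas=[
    [-0.6,0.02,-0.06,0.08,0],
    [-0.6,0,0,0.06,0],
    [-0.6,0,0,0.04,0],
    [-0.6,0,0,0.02,0],
    [-0.6,0,0,0,0],
    [-0.6,0,0,0,0],
  ],
)

```text
time: 28.65
ee_pos: [0.4717, -0.4343, 0.1038]
eef_rot: [0.998, -0.064, 0.0, -0.0]
ft_force: [-1.7, 3.0, 6.5]
width: 0.0458
```

```bash
python3 plan.py .472 -.4345 .104 -97.4
```

```text
t 28.6 tcp [ 0.4717 -0.4343  0.1038] yang -97.4 w 0.0458 F [-1.6913  3.0145  6.5396] j7 -0.77 tilt 0.001
turn 1 x 0.0003 (deg -0.0 )
shift total [ 0.014  0.007 -0.007] -> 1 x [ 0.014  0.007 -0.007]
```

Emit:
move_arm(
  deltas=[
    [0.3,0,0,0,0],
    [0.3,0,0,0,0],
    [0.5,0,0,0,0],
    [0.5,0,0,0,0],
    [0.6,0,0,-0.4,0],
    [1,0,0,-0.7,0],
    [1,0,0,-1,0],
    [1,0,0,-1,0],
    [1,0,0,-1,0],
    [1,0,0,-0.6,0],
    [1,0,0,0,0],
    [1,0,0,0,0],
  ],
)

```text
time: 29.65
ee_pos: [0.4716, -0.4349, 0.2218]
eef_rot: [0.998, -0.064, 0.001, 0.0]
ft_force: [0.3, 0.6, -0.8]
width: 0.0869
```

Emit:
move_arm(
  deltas=[
    [1,0,0,0,0],
    [1,0,0,0,0],
  ],
)

```text
time: 29.82
ee_pos: [0.4711, -0.434, 0.2196]
eef_rot: [0.998, -0.064, -0.001, -0.0]
ft_force: [0.8, 0.2, 0.4]
width: 0.087
```

```bash
python3 - <<'E'
from h import *
np.set_printoptions(precision=4,suppress=True)
im,c=shot('wrist','w10.png')
cv2.imwrite('pics/w10c.png',cv2.resize(im[60:290,170:370],None,fx=2.6,fy=2.6,interpolation=cv2.INTER_CUBIC))
E
python3 plan.py .6635 .082 .215 -97.4
```

```text
t 29.9 tcp [ 0.4711 -0.434   0.2196] yang -97.4 w 0.0867 F [0.2284 0.7489 0.1966] j7 -0.82 tilt 0.002
turn 1 x 0.0002 (deg -0.0 )
shift total [  4.973 -21.461   0.195] -> 22 x [ 0.226 -0.975  0.009]
```

View pics/w10c.png

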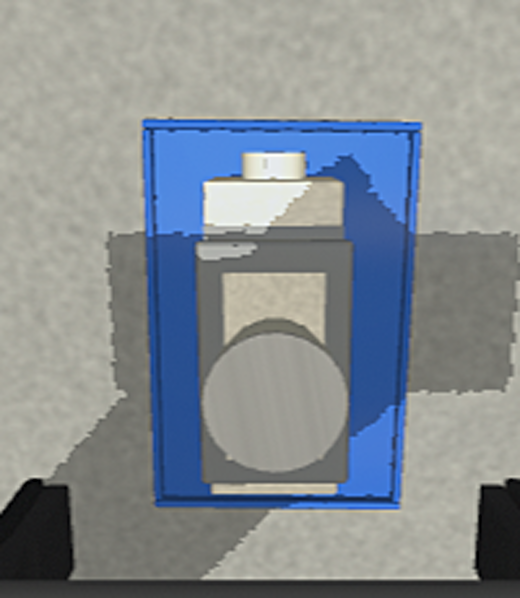

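Run:
```python
from h import *
np.set_printoptions(precision=4,suppress=True)
c=cam('wrist'); f=lambda u,v,z: onplane(c,(u/2.6+170,v/2.6+60),z)
l,q,a,b=f(202,402,.132),f(348,402,.132),f(275,333,.132),f(275,472,.132)
print((l+q)/2,(a+b)/2,np.linalg.norm(l-q),np.linalg.norm(a-b))
print(np.mean([f(*p,.09) for p in((197,241),(353,241),(348,483),(202,483))],0))
print(onplane(cam('top'),(288,107),0))
```

```text
[ 0.4713 -0.4346  0.132 ] [ 0.4706 -0.4345  0.132 ] 0.046046645040630024 0.045872968150860734
[ 0.4717 -0.4347  0.09  ]
[ 0.7908 -0.0227  0.    ]
```

Emit:
move_arm(
  deltas=[
    [1,0.113,-0.49,0,0],
    [1,0.226,-0.975,0,0],
    [1,0.226,-0.975,0,0],
    [1,0.226,-0.975,0,0],
    [1,0.226,-0.975,0,0],
    [1,0.226,-0.975,0,0],
    [1,0.226,-0.975,0,0],
    [1,0.226,-0.975,0,0],
    [1,0.226,-0.975,0,0],
    [1,0.226,-0.975,0,0],
    [1,0.226,-0.975,0,0],
    [1,0.226,-0.975,0,0],
  ],
)

```text
time: 30.87
ee_pos: [0.572, -0.1624, 0.2203]
eef_rot: [0.998, -0.064, -0.0, -0.0]
ft_force: [0.5, -0.2, 0.4]
width: 0.087
```

Emit:
move_arm(
  deltas=[
    [1,0.226,-0.975,0,0],
    [1,0.226,-0.975,0,0],
    [1,0.226,-0.975,0,0],
    [1,0.226,-0.975,0,0],
    [1,0.226,-0.975,0,0],
    [1,0.226,-0.975,0,0],
    [1,0.226,-0.975,0,0],
    [1,0.226,-0.975,0,0],
    [1,0.226,-0.975,0,0],
    [1,0.226,-0.975,0,0],
    [1,0.113,-0.49,0,0],
    [1,0,0,0,-0.0755],
  ],
)

```text
time: 31.87
ee_pos: [0.6634, 0.0865, 0.2194]
eef_rot: [1.0, -0.004, -0.001, -0.0]
ft_force: [-0.8, -0.2, -0.6]
width: 0.0872
```

Emit:
move_arm(
  deltas=[
    [1,0,0,0,-0.0755],
    [1,0,0,0,-0.0755],
    [1,0,0,0,-0.0755],
    [1,0,0,0,-0.0755],
    [1,0,0,0,-0.0755],
    [1,0,0,0,-0.0755],
    [1,0,0,0,0],
    [1,0,0,0,0],
    [1,0,0,0,0],
  ],
)

```text
time: 32.62
ee_pos: [0.6634, 0.0814, 0.2205]
eef_rot: [0.94, 0.342, -0.0, -0.0]
ft_force: [-0.3, 0.4, -0.5]
width: 0.0869
```

```bash
python3 - <<'E'
from h import *
np.set_printoptions(precision=4,suppress=True)
im,c=shot('wrist','w11.png')
cv2.imwrite('pics/w11c.png',cv2.resize(im[120:260,210:350],None,fx=4,fy=4,interpolation=cv2.INTER_CUBIC))
for d in r.tip_of('wrist','tin_c')[:3]:
    X=toW(c,d['position']); print(d['confidence'],X,proj(c,X))
E
python3 plan.py .6635 .082 .006 -50
```

```text
0.62 [0.6569 0.078  0.0172] [274.4461 192.4739]
t 32.7 tcp [0.6635 0.0815 0.2205] yang -50.0 w 0.0870 F [0.1672 0.0466 0.102 ] j7 -0.95 tilt 0.000
turn 1 x 0.0003 (deg -0.0 )
shift total [ 0.015 -0.015  8.582] -> 9 x [ 0.002 -0.002  0.954]
```

View pics/w11.png

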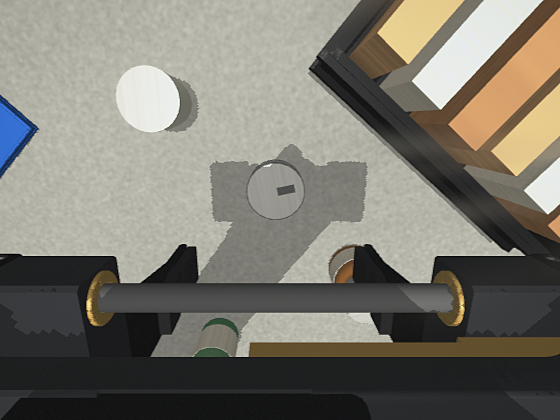

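View pics/w11c.png

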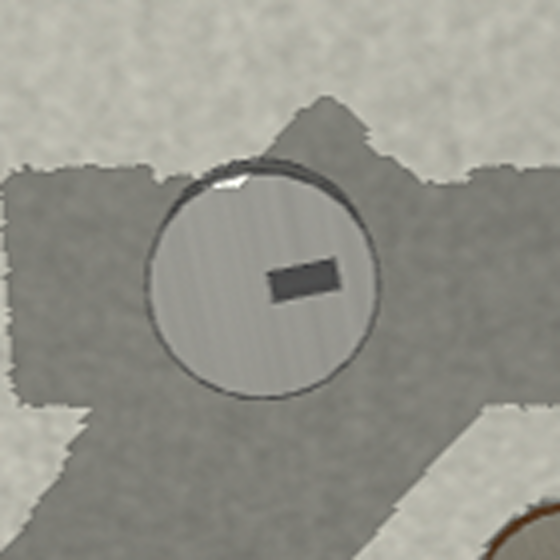

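The tin's top is centred at (276,191). The jar's rim at (345,265) and the snack box edge near (420,160) stay clear of the gripper at this heading.

Run:
```python
from h import *
from plan import plan
c=cam('wrist'); f=lambda u,v: onplane(c,(u/4+210,v/4+120),.030)
l,q,a,b=f(147,287),f(381,287),f(264,171),f(264,400)
print((l+q)/2,(a+b)/2,np.linalg.norm(l-q),np.linalg.norm(a-b))
X=((l+q)/2+(a+b)/2)/2; plan([X[0],X[1],.006])
```

```text
[0.661  0.0791 0.03  ] [0.6607 0.0789 0.03  ] 0.06641503891374992 0.06651336096597542
t 32.7 tcp [0.6635 0.0815 0.2205] yang -50.0 w 0.0870 F [0.1672 0.0466 0.102 ] j7 -0.95 tilt 0.000
shift total [-0.143  0.008  8.582] -> 9 x [-0.016  0.001  0.954]
```

Emit:
move_arm(
  deltas=[
    [1,-0.14,0.01,0.8,0],
    [1,0,0,1,0],
    [1,0,0,1,0],
    [1,0,0,1,0],
    [1,0,0,1,0],
    [1,0,0,1,0],
    [1,0,0,1,0],
    [1,0,0,0.8,0],
    [1,0,0,0.5,0],
    [1,0,0,0.25,0],
    [1,0,0,0.15,0],
    [1,0,0,0.08,0],
  ],
)

```text
time: 33.72
ee_pos: [0.6616, 0.079, 0.0066]
eef_rot: [0.939, 0.343, 0.0, 0.0]
ft_force: [-0.4, -0.4, -0.5]
width: 0.087
```

Emit:
move_arm(
  deltas=[
    [1,0,0,0,0],
    [0.6,0,0,0,0],
    [0.3,0,0,0,0],
    [0,0,0,0,0],
    [-0.3,0,0,0,0],
    [-0.3,0,0,0,0],
    [-0.3,0,0,0,0],
    [-0.3,0,0,0,0],
  ],
  squeeze=15,
)

```text
time: 34.38
ee_pos: [0.6613, 0.0791, 0.0066]
eef_rot: [0.939, 0.343, 0.0, -0.0]
ft_force: [-1.6, 0.4, 3.6]
width: 0.0656
```

```bash
python3 plan.py .6608 .079 .2 -50
```

```text
t 34.4 tcp [0.6613 0.0791 0.0066] yang -49.8 w 0.0656 F [-1.5982  0.3558  3.571 ] j7 -0.90 tilt 0.001
turn 1 x 0.002 (deg -0.2 )
shift total [-0.015 -0.01  -7.737] -> 8 x [-0.002 -0.001 -0.967]
```

Gripped at 65.6 mm. Lift.

Emit:
move_arm(
  deltas=[
    [-0.3,0,0,-0.4,0],
    [-0.3,0,0,-0.8,0],
    [-0.3,0,0,-1,0],
    [-0.3,0,0,-1,0],
    [-0.3,0,0,-1,0],
    [-0.3,0,0,-1,0],
    [-0.3,0,0,-0.8,0],
    [-0.3,0,0,-0.4,0],
    [-0.3,0,0,0,0],
  ],
)

```text
time: 35.13
ee_pos: [0.6622, 0.079, 0.1689]
eef_rot: [0.939, 0.343, 0.002, 0.0]
ft_force: [0.3, 0.5, -1.6]
width: 0.0656
```

```bash
python3 plan.py .475 .4125 .17
```

```text
t 35.1 tcp [0.6622 0.079  0.1689] yang -49.8 w 0.0656 F [ 0.3049  0.4971 -1.5659] j7 -0.94 tilt 0.004
shift total [  2.883 -15.022  -0.062] -> 16 x [ 0.18  -0.939 -0.004]
```

Emit:
move_arm(
  deltas=[
    [-0.3,0.09,-0.47,0,0],
    [-0.3,0.18,-0.939,0,0],
    [-0.3,0.18,-0.939,0,0],
    [-0.3,0.18,-0.939,0,0],
    [-0.3,0.18,-0.939,0,0],
    [-0.3,0.18,-0.939,0,0],
    [-0.3,0.18,-0.939,0,0],
    [-0.3,0.18,-0.939,0,0],
    [-0.3,0.18,-0.939,0,0],
    [-0.3,0.18,-0.939,0,0],
    [-0.3,0.18,-0.939,0,0],
    [-0.3,0.18,-0.939,0,0],
  ],
)

```text
time: 36.13
ee_pos: [0.524, 0.3199, 0.164]
eef_rot: [0.939, 0.344, -0.002, 0.0]
ft_force: [0.6, 1.4, -1.4]
width: 0.0658
```

Emit:
move_arm(
  deltas=[
    [-0.3,0.18,-0.939,0,0],
    [-0.3,0.18,-0.939,0,0],
    [-0.3,0.18,-0.939,0,0],
    [-0.3,0.18,-0.939,0,0],
    [-0.3,0.09,-0.47,0,0],
    [-0.3,0,0,0,0],
    [-0.3,0,0,0,0],
    [-0.3,0,0,0,0],
    [-0.3,0,0,0,0],
  ],
)

```text
time: 36.88
ee_pos: [0.4747, 0.4108, 0.1659]
eef_rot: [0.94, 0.342, -0.0, 0.0]
ft_force: [-0.1, 0.2, -2.5]
width: 0.0658
```

```bash
python3 - <<'E'
from h import *
im,c=shot('wrist','w12.png')
E
python3 plan.py .475 .4125 .0106
```

```text
t 36.9 tcp [0.4747 0.411  0.166 ] yang -49.9 w 0.0656 F [ 1.1767  0.8786 -1.4274] j7 -1.60 tilt 0.001
shift total [ 0.049 -0.041  6.217] -> 7 x [ 0.007 -0.006  0.888]
```

View pics/w12.png

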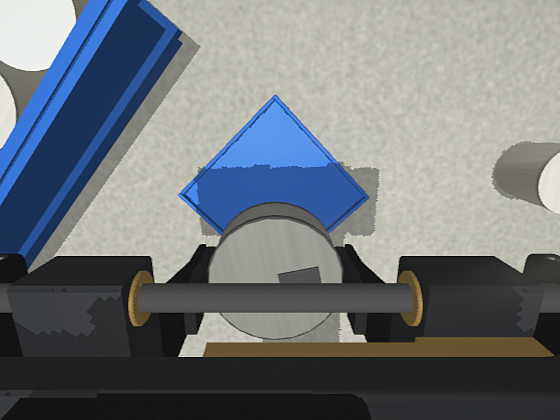

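The square tray's corners are at left (179,195), far (275,95) and right (369,196). The large blue bin is at the upper left, so I check its clearance from the gripper's body.

```bash
python3 - <<'E'
from h import *
np.set_printoptions(precision=4,suppress=True)
c=cam('wrist')
L,F,Rr=[onplane(c,p,.012) for p in((179,195),(275.5,95.5),(369,196.5))]
print('tray c',(L+Rr)/2,'side',np.linalg.norm(L-F),np.linalg.norm(F-Rr),'ang',np.degrees(np.arctan2(*(Rr-F)[1::-1])))
# tin in hand
z=.166-.0066+.030
f=lambda u,v: onplane(c,(u,v),z)
print((f(209,277)+f(343,277))/2,np.linalg.norm(f(209,277)-f(343,277)),(f(276,217)+f(276,339))/2,np.linalg.norm(f(276,217)-f(276,339)))
# bin edges
t=cam('top')
for p in((57,200),(35,375),(50,200)):
    print([onplane(t,p,z)[:2].round(3).tolist() for z in(0,.06,.1)])
E
cp pics/t6.png pics/t6b.png
```

```text
tray c [0.4741 0.4128 0.012 ] side 0.13717749320853545 0.13631305469485136 ang -95.45850281001951
[0.4767 0.4133 0.1894] 0.06462448724261906 [0.4747 0.4117 0.1894] 0.06561504531338068
[[0.541, 0.579], [0.527, 0.545], [0.518, 0.522]]
[[0.115, 0.592], [0.126, 0.557], [0.134, 0.533]]
[[0.542, 0.597], [0.527, 0.562], [0.518, 0.538]]
```

View pics/t6.png

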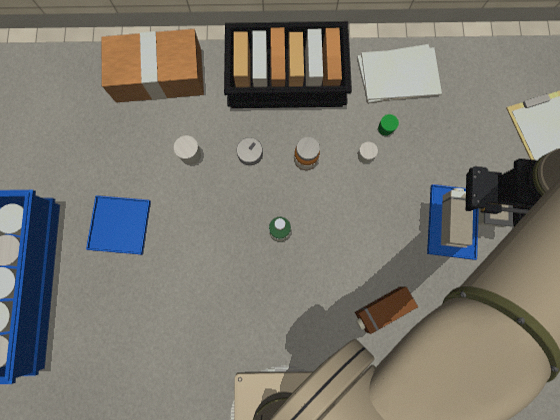

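Emit:
move_arm(
  deltas=[
    [-0.3,0,0,0.6,0],
    [-0.3,0,0,1,0],
    [-0.3,0,0,1,0],
    [-0.3,0,0,1,0],
    [-0.3,0,0,0.9,0],
    [-0.3,0,0,0.6,0],
    [-0.3,0,0,0.4,0],
    [-0.3,0,0,0.3,0],
    [-0.3,0,0,0.2,0],
    [-0.3,0,0,0.08,0],
    [-0.3,0,0,0,0],
    [-0.3,0,0,0,0],
  ],
)

```text
time: 37.93
ee_pos: [0.4742, 0.4128, 0.015]
eef_rot: [0.939, 0.343, 0.001, -0.0]
ft_force: [0.3, -0.1, -2.0]
width: 0.0657
```

```bash
python3 plan.py .4745 .4125 .0106
```

```text
t 37.9 tcp [0.4742 0.4128 0.015 ] yang -49.8 w 0.0657 F [ 0.2977 -0.0937 -2.001 ] j7 -1.57 tilt 0.001
shift total [-0.001  0.017  0.176] -> 1 x [-0.001  0.017  0.176]
```

Emit:
move_arm(
  deltas=[
    [-0.3,0,0,0.07,0],
    [-0.3,0,0,0.05,0],
    [-0.3,0,0,0.04,0],
    [-0.3,0,0,0.02,0],
    [-0.3,0,0,0,0],
    [-0.3,0,0,0,0],
  ],
)

```text
time: 38.43
ee_pos: [0.474, 0.4127, 0.0106]
eef_rot: [0.939, 0.343, 0.0, -0.0]
ft_force: [-1.7, -2.0, 4.3]
width: 0.0654
```

```bash
python3 plan.py .4745 .4125 .0106
```

```text
t 38.4 tcp [0.474  0.4127 0.0106] yang -49.8 w 0.0654 F [-1.658  -1.9831  4.336 ] j7 -1.57 tilt 0.001
shift total [ 0.012  0.019 -0.001] -> 1 x [ 0.012  0.019 -0.001]
```

Contact. Release and rise.

Emit:
move_arm(
  deltas=[
    [0.7,0,0,0,0],
    [0.8,0,0,0,0],
    [0.8,0,0,0,0],
    [0.8,0,0,0,0],
    [0.8,0,0,-0.4,0],
    [1,0,0,-0.7,0],
    [1,0,0,-1,0],
    [1,0,0,-1,0],
    [1,0,0,-1,0],
    [1,0,0,-1,0],
    [1,0,0,-0.8,0],
    [1,0,0,-0.4,0],
  ],
)

```text
time: 39.43
ee_pos: [0.4747, 0.4132, 0.1711]
eef_rot: [0.939, 0.343, 0.002, -0.001]
ft_force: [-0.1, -0.2, 1.0]
width: 0.087
```

Emit:
move_arm(
  deltas=[
    [1,0,0,0,0],
    [1,0,0,0,0],
    [1,0,0,0,0],
  ],
)

```text
time: 39.68
ee_pos: [0.4732, 0.412, 0.1656]
eef_rot: [0.939, 0.344, -0.001, 0.0]
ft_force: [-0.4, 0.7, -1.0]
width: 0.0868
```

```bash
python3 - <<'E'
from h import *
im,c=shot('wrist','w13.png')
cv2.imwrite('pics/w13c.png',cv2.resize(im[60:300,160:390],None,fx=2.4,fy=2.4,interpolation=cv2.INTER_CUBIC))
E
python3 plan.py .6612 .236 .21
```

```text
t 39.7 tcp [0.4731 0.4119 0.1654] yang -49.8 w 0.0869 F [ 0.3591 -0.6443 -0.4109] j7 -1.60 tilt 0.003
shift total [ 1.202 10.231 -1.783] -> 11 x [ 0.109  0.93  -0.162]
```

View pics/w13c.png

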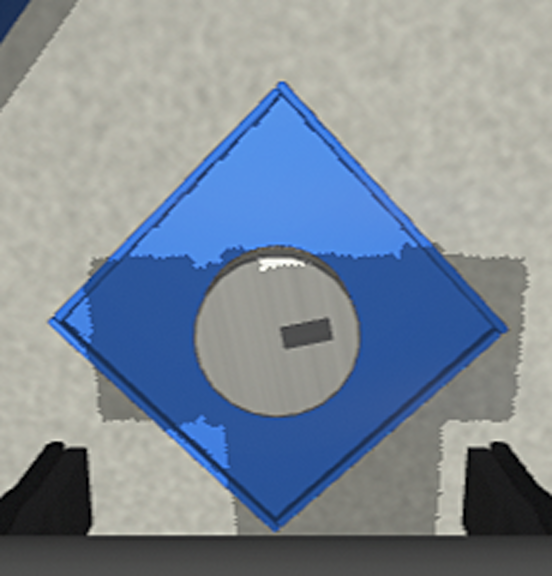

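Run:
```python
from h import *
np.set_printoptions(precision=4,suppress=True)
c=cam('wrist'); f=lambda u,v,z: onplane(c,(u/2.4+160,v/2.4+60),z)
W=[f(*p,.012) for p in((50,320),(282,82),(508,328),(277,531))]; print('tray',np.mean(W,0))
l,q,a,b=f(194,334,.034),f(360,334,.034),f(277,254,.034),f(277,416,.034); print('tin',(l+q)/2,(a+b)/2,np.linalg.norm(l-q),np.linalg.norm(a-b))
```

```text
tray [0.4741 0.4121 0.012 ]
tin [0.4747 0.4139 0.034 ] [0.4736 0.413  0.034 ] 0.06577540470457488 0.06628687328095641
```

Emit:
move_arm(
  deltas=[
    [1,0.05,0.46,-0.5,0],
    [1,0.109,0.93,-0.7,0],
    [1,0.109,0.93,-0.6,0],
    [1,0.109,0.93,0,0],
    [1,0.109,0.93,0,0],
    [1,0.109,0.93,0,0],
    [1,0.109,0.93,0,0],
    [1,0.109,0.93,0,0],
    [1,0.109,0.93,0,0],
    [1,0.109,0.93,0,0],
    [1,0.109,0.93,0,0],
    [1,0.05,0.46,0,0],
  ],
)

```text
time: 40.73
ee_pos: [0.6635, 0.2322, 0.2121]
eef_rot: [0.94, 0.342, -0.0, 0.001]
ft_force: [1.2, -0.4, 0.2]
width: 0.0871
```

Emit:
move_arm(
  deltas=[
    [1,0,0,0,0],
    [1,0,0,0,0],
    [1,0,0,0,0],
    [1,0,0,0,0],
  ],
)

```text
time: 41.07
ee_pos: [0.6603, 0.2384, 0.2123]
eef_rot: [0.939, 0.345, -0.0, -0.001]
ft_force: [0.3, -0.4, 0.4]
width: 0.0871
```

```bash
python3 - <<'E'
from h import *
im,c=shot('wrist','w14.png')
cv2.imwrite('pics/w14c.png',cv2.resize(im[120:260,210:350],None,fx=4,fy=4,interpolation=cv2.INTER_CUBIC))
for d in r.tip_of('wrist','large_pot_c')[:3]:
    X=toW(c,d['position']); print(d['confidence'],X,proj(c,X))
E
python3 plan.py .6612 .236 .028
```

```text
0.89 [0.65741044 0.23467725 0.0327756 ] [276.85392953 195.09944351]
t 41.2 tcp [0.6606 0.2379 0.2124] yang -49.7 w 0.0870 F [ 0.3361  0.1696 -0.6149] j7 -1.18 tilt 0.001
shift total [-0.033  0.078  7.374] -> 8 x [-0.004  0.01   0.922]
```

View pics/w14c.png

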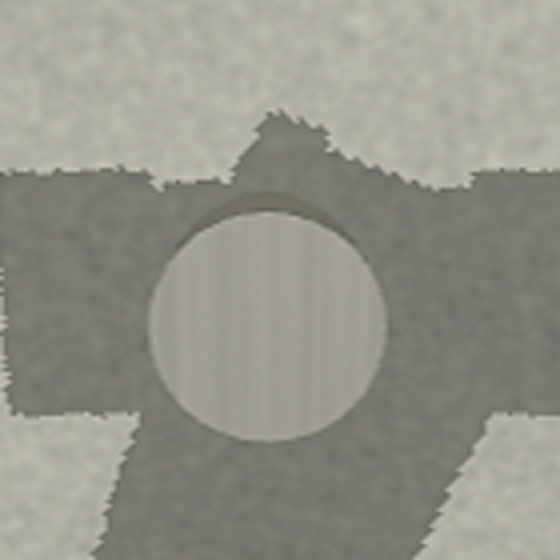

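View pics/w14.png

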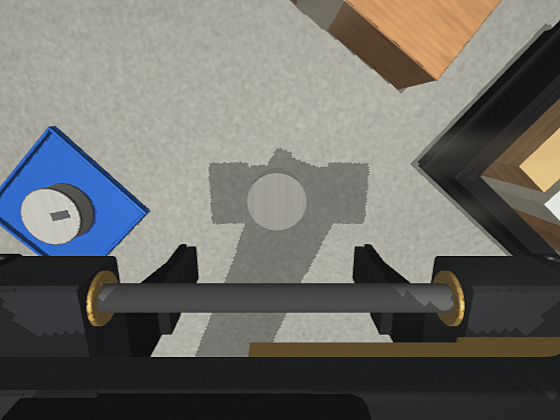

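The large pot's lid is a circle at about (277,201). The snack box and carton box are clear, and the tin sits within 1.5 mm of the square tray's centre.

Run:
```python
from h import *
from plan import plan
c=cam('wrist'); f=lambda u,v: onplane(c,(u/4+210,v/4+120),.064)
l,q,a,b=f(148,326),f(387,326),f(267.5,211),f(267.5,441)
print((l+q)/2,(a+b)/2,np.linalg.norm(l-q),np.linalg.norm(a-b))
X=((l+q)/2+(a+b)/2)/2; plan([X[0],X[1],.022])
```

```text
[0.6582 0.2348 0.064 ] [0.6576 0.2343 0.064 ] 0.06023283096571016 0.05987923176001579
t 41.2 tcp [0.6606 0.2379 0.2124] yang -49.7 w 0.0870 F [ 0.3361  0.1696 -0.6149] j7 -1.18 tilt 0.001
shift total [-0.172  0.039  7.614] -> 8 x [-0.021  0.005  0.952]
```

Emit:
move_arm(
  deltas=[
    [1,-0.16,0.03,0.8,0],
    [1,0,0,1,0],
    [1,0,0,1,0],
    [1,0,0,1,0],
    [1,0,0,1,0],
    [1,0,0,1,0],
    [1,0,0,0.8,0],
    [1,0,0,0.5,0],
    [1,0,0,0.3,0],
    [1,0,0,0.2,0],
    [1,0,0,0,0],
    [1,0,0,0,0],
  ],
)

```text
time: 42.17
ee_pos: [0.6594, 0.2336, 0.0232]
eef_rot: [0.939, 0.344, 0.001, -0.0]
ft_force: [-0.4, -0.3, -0.0]
width: 0.087
```

Emit:
move_arm(
  deltas=[
    [0.6,0,0,0,0],
    [0.3,0,0,0,0],
    [0,0,0,0,0],
    [-0.3,0,0,0,0],
    [-0.4,0,0,0,0],
    [-0.4,0,0,0,0],
    [-0.4,0,0,0,0],
    [-0.4,0,0,0,0],
  ],
  squeeze=15,
)

```text
time: 42.83
ee_pos: [0.6588, 0.2335, 0.0224]
eef_rot: [0.939, 0.344, 0.0, -0.0]
ft_force: [-0.9, 0.5, 4.6]
width: 0.0596
```

```bash
python3 plan.py .658 .2345 .17 -50
```

```text
t 42.8 tcp [0.6588 0.2335 0.0224] yang -49.8 w 0.0596 F [-0.8865  0.5306  4.6073] j7 -1.15 tilt 0.000
turn 1 x 0.0021 (deg -0.2 )
shift total [ 0.003 -0.051 -5.903] -> 6 x [ 0.    -0.008 -0.984]
```

Emit:
move_arm(
  deltas=[
    [-0.4,0,0,-0.4,0],
    [-0.4,0,0,-0.8,0],
    [-0.4,0,0,-1,0],
    [-0.4,0,0,-1,0],
    [-0.4,0,0,-1,0],
    [-0.4,0,0,-1,0],
    [-0.4,0,0,-0.8,0],
    [-0.4,0,0,-0.4,0],
    [-0.4,0,0,0,0],
  ],
)

```text
time: 43.58
ee_pos: [0.6599, 0.2334, 0.1851]
eef_rot: [0.939, 0.343, 0.002, -0.0]
ft_force: [0.4, 0.3, -1.1]
width: 0.0596
```

```bash
python3 plan.py .4741 .4132 .18
```

```text
t 43.6 tcp [0.6599 0.2334 0.1851] yang -49.8 w 0.0596 F [ 0.395   0.272  -1.1126] j7 -1.17 tilt 0.004
shift total [ -1.043 -10.29    0.186] -> 11 x [-0.095 -0.935  0.017]
```

Emit:
move_arm(
  deltas=[
    [-0.4,-0.048,-0.47,0,0],
    [-0.4,-0.095,-0.935,0,0],
    [-0.4,-0.095,-0.935,0,0],
    [-0.4,-0.095,-0.935,0,0],
    [-0.4,-0.095,-0.935,0,0],
    [-0.4,-0.095,-0.935,0,0],
    [-0.4,-0.095,-0.935,0,0],
    [-0.4,-0.095,-0.935,0,0],
    [-0.4,-0.095,-0.935,0,0],
    [-0.4,-0.095,-0.935,0,0],
    [-0.4,-0.095,-0.935,0,0],
    [-0.4,-0.048,-0.47,0,0],
  ],
)

```text
time: 44.58
ee_pos: [0.4685, 0.4156, 0.1801]
eef_rot: [0.938, 0.346, -0.002, -0.0]
ft_force: [-0.8, 0.6, -2.5]
width: 0.0596
```

Emit:
move_arm(
  deltas=[
    [-0.4,0,0,0,0],
    [-0.4,0,0,0,0],
    [-0.4,0,0,0,0],
    [-0.4,0,0,0,0],
  ],
)

```text
time: 44.92
ee_pos: [0.474, 0.4114, 0.1819]
eef_rot: [0.94, 0.342, -0.0, 0.0]
ft_force: [-0.3, -0.3, -2.2]
width: 0.06
```

```bash
python3 - <<'E'
from h import *
im,c=shot('wrist','w15.png')
E
python3 plan.py .4741 .4132 .0564
```

```text
t 45.0 tcp [0.474  0.4116 0.182 ] yang -50.0 w 0.0598 F [-0.0478 -0.5996 -1.6373] j7 -1.60 tilt 0.001
shift total [ 0.046 -0.048  5.024] -> 6 x [ 0.008 -0.008  0.837]
```

View pics/w15.png

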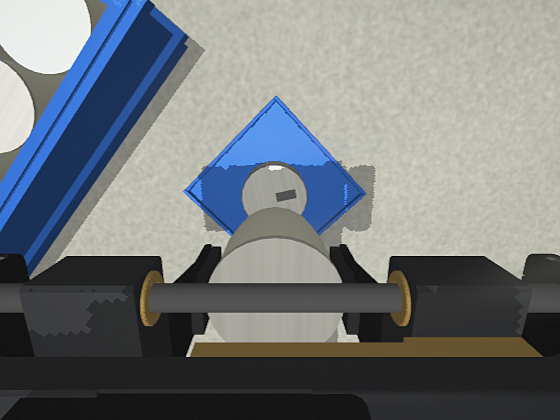

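The pot is held centred between columns 208 and 345, with its far lid edge at row 236. The tin is in view below it at (275,195).

Run:
```python
from h import *
np.set_printoptions(precision=4,suppress=True)
c=cam('wrist'); s=r.read_state(); tx=Ro.from_quat(s['eef_rot']).as_matrix()[:,0]
F=onplane(c,(276,236),.2236); print(F-.03*tx, s['ee_pos'])
print((onplane(c,(207.5,290),.2236)+onplane(c,(345.5,290),.2236))/2)
f=lambda u,v: onplane(c,(u,v),.034)
print('tin far',f(275,166.5)-.033*tx,(f(242.5,196)+f(307.5,196))/2)
```

```text
[0.4743 0.4126 0.2236] [0.474  0.4116 0.182 ]
[0.4788 0.4161 0.2236]
tin far [0.4722 0.4112 0.034 ] [0.4749 0.4135 0.034 ]
```

Emit:
move_arm(
  deltas=[
    [-0.4,0.02,-0.02,0.5,0],
    [-0.4,0,0,1,0],
    [-0.4,0,0,1,0],
    [-0.4,0,0,0.9,0],
    [-0.4,0,0,0.6,0],
    [-0.4,0,0,0.4,0],
    [-0.4,0,0,0.25,0],
    [-0.4,0,0,0.15,0],
    [-0.4,0,0,0.05,0],
    [-0.4,0,0,0,0],
    [-0.4,0,0,0,0],
  ],
)

```text
time: 45.88
ee_pos: [0.4733, 0.4141, 0.0618]
eef_rot: [0.939, 0.343, 0.001, -0.0]
ft_force: [0.3, 0.2, -1.3]
width: 0.06
```

```bash
python3 plan.py .4741 .4132 .0564
```

```text
t 45.9 tcp [0.4733 0.4141 0.0618] yang -49.8 w 0.0600 F [ 0.2594  0.2356 -1.332 ] j7 -1.58 tilt 0.002
shift total [-0.     0.047  0.217] -> 1 x [-0.     0.047  0.217]
```

Emit:
move_arm(
  deltas=[
    [-0.4,0,0.02,0.08,0],
    [-0.4,0,0,0.06,0],
    [-0.4,0,0,0.05,0],
    [-0.4,0,0,0.02,0],
    [-0.4,0,0,0,0],
    [-0.4,0,0,0,0],
  ],
)

```text
time: 46.38
ee_pos: [0.4734, 0.4134, 0.0564]
eef_rot: [0.939, 0.343, 0.0, -0.0]
ft_force: [-2.7, -2.3, 4.9]
width: 0.0599
```

```bash
python3 plan.py .4741 .4132 .0564
```

```text
t 46.4 tcp [0.4734 0.4134 0.0564] yang -49.8 w 0.0599 F [-2.7487 -2.2958  4.9204] j7 -1.58 tilt 0.001
shift total [ 0.017  0.024 -0.001] -> 1 x [ 0.017  0.024 -0.001]
```

Emit:
move_arm(
  deltas=[
    [0.6,0,0,0,0],
    [0.7,0,0,0,0],
    [0.8,0,0,0,0],
    [0.8,0,0,0,0],
    [0.8,0,0,-0.4,0],
    [1,0,0,-0.7,0],
    [1,0,0,-1,0],
    [1,0,0,-1,0],
    [1,0,0,-1,0],
    [1,0,0,-1,0],
    [1,0,0,-0.6,0],
    [1,0,0,-0.3,0],
  ],
)

```text
time: 47.38
ee_pos: [0.474, 0.4139, 0.2092]
eef_rot: [0.939, 0.343, 0.002, -0.001]
ft_force: [-0.3, -0.2, -0.1]
width: 0.0869
```

Emit:
move_arm(
  deltas=[
    [1,0,0,0,0],
    [1,0,0,0,0],
    [1,0,0,0,0],
    [1,0,0,0,0],
  ],
)

```text
time: 47.72
ee_pos: [0.4727, 0.4129, 0.2042]
eef_rot: [0.939, 0.344, -0.001, 0.0]
ft_force: [0.7, 0.2, 0.4]
width: 0.0868
```

Run:
```python
from h import *
np.set_printoptions(precision=4,suppress=True)
im,c=shot('wrist','w16.png')
a=cv2.resize(im[60:300,160:390],None,fx=2.4,fy=2.4,interpolation=cv2.INTER_CUBIC);cv2.imwrite('pics/w16c.png',a)
shot('top','t16.png');shot('scene','s16.png')
for l in 'carton_c tub_c small_pot_c tin_c large_pot_c jar_c bottle_c'.split():
  for n in('top','scene'):
    for d in r.tip_of(n,l)[:3]: 
      if d['confidence']>.4: print(l,n,round(d['confidence'],2),toW(cam(n),d['position']))
s=r.read_state();print(s['time'],s['ee_pos'])
```

```text
carton_c top 0.84 [ 0.4763 -0.4315  0.0311]
carton_c top 0.67 [ 0.2535 -0.246   0.0245]
carton_c scene 0.88 [ 0.257  -0.2441  0.0244]
carton_c scene 0.84 [ 0.4754 -0.431   0.0318]
tub_c top 0.8 [ 0.4694 -0.4327  0.0727]
tub_c scene 0.57 [ 0.4744 -0.4332  0.0715]
small_pot_c top 0.65 [ 0.7257 -0.2824  0.0226]
small_pot_c scene 0.64 [ 0.7219 -0.2811  0.0184]
small_pot_c scene 0.57 [ 0.4695 -0.4348  0.0037]
small_pot_c scene 0.54 [ 0.4715 -0.433   0.1137]
tin_c top 0.81 [0.4747 0.4162 0.0195]
tin_c scene 0.7 [0.4698 0.4158 0.0163]
large_pot_c top 0.74 [0.4777 0.4152 0.0624]
large_pot_c scene 0.96 [0.477  0.4152 0.0654]
jar_c top 0.73 [ 0.6436 -0.0653  0.0447]
jar_c scene 0.69 [ 0.4743 -0.4332  0.0034]
jar_c scene 0.58 [ 0.6469 -0.0654  0.0425]
bottle_c top 0.77 [0.453  0.0044 0.063 ]
bottle_c scene 0.69 [ 0.4727 -0.4337  0.1131]
bottle_c scene 0.68 [0.4489 0.0091 0.0647]
48.5667 [0.4732 0.4133 0.2057]
```

View pics/w16c.png

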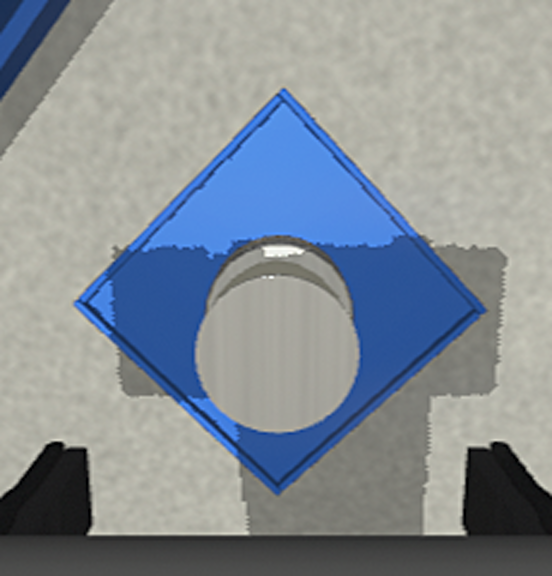

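View pics/s16.png

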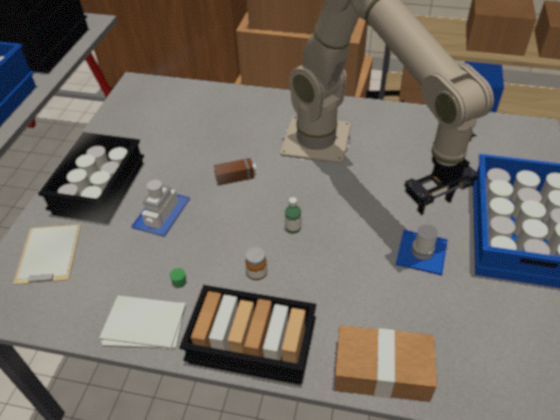

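View pics/t16.png

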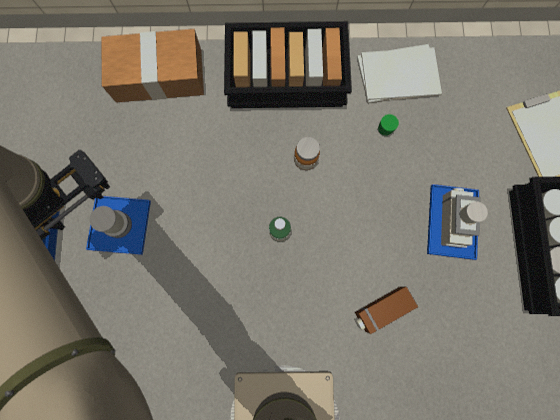

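Both parcels stand in their trays, and the jar and bottle have not moved. One last numeric check on the large pot, then I hand in.

Run:
```python
from h import *
np.set_printoptions(precision=4,suppress=True)
c=cam('wrist'); f=lambda u,v,z: onplane(c,(u/2.4+160,v/2.4+60),z)
print('pot',(f(195,353,.098)+f(360,353,.098))/2,(f(277,275,.098)+f(277,432,.098))/2, np.linalg.norm(f(277,275,.098)-f(277,432,.098)))
print('tray',np.mean([f(*p,.012) for p in((75,303),(283,88),(486,310),(279,496))],0))
s=r.read_state(); print(s['ft_force'],s['joint_vel'])
r.close_job()
```

```text
pot [0.4742 0.4147 0.098 ] [0.4732 0.4141 0.098 ] 0.05982775579551812
tray [0.4744 0.4126 0.012 ]
[-0.1426 -0.3236 -0.3665] [-0.0004 -0.0004  0.0009  0.0015  0.0008  0.0004 -0.0004]
the job is handed in; nothing more can be done
```

Both parcels are made up and the job is handed in, at about 49 s of the 136 s allowed; it gives no verdict.

- **Long tray:** the carton is about 3 mm off the tray centre and within 1° of its heading. The tub is about 1 mm off the carton's centre and runs the same way. The small pot is about 1 mm off the tub's centre.
- **Square tray:** the tin is about 1.5 mm off the tray centre, and the large pot about 1 mm off the tin.
- **Heights and release:** each item touched down at the expected height. The gripper is open and about 10 cm above the nearest item, with no load on it.
- **Jar and bottle:** they show where they stood at the start, within the networks' accuracy. I never gripped or approached the look-alikes, and they show unmoved.

**Disagreements:** the networks gave some false hits: "jar" and "small pot" on the long tray, "bottle" on its parcel, and the green and brown look-alikes. I set these aside against the pictures. Their positions differed from my measurements by up to about 5 mm, and their heights by up to about 5 mm, within about what they are good for. I did not measure tilt separately; everything looked upright in the last pictures.

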